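# Dock the slide tray against its depth stop

### The arm

A 6-joint arm with a two-finger parallel gripper is mounted at the origin on a cart in front of the work surface, level with it; the furniture and walls round the work are solid. World frame = base frame: x ahead of the robot, y to its left, z up, the work surface at z = 0. Lengths are in m, angles in degrees, forces in N, time in s.
With the tool pointing down it reaches from about 0.35 to 0.875 m from the base axis. Payload 4.2 kg.
Tool frame: the origin (TCP) lies midway between the tips of the shut fingers; the grasp point (between the pads) lies r.pinch_z behind it (r.pinch_z is the distance from the TCP to the grasp point, in m); z points along the fingers, y is the direction in which the jaws open and shut (so a half turn about z gives the same grasp; the last joint's range is limited). The gripper opens to 87 mm and grips with 3 to 60 N. Pads are 19 mm wide; open, the fingers measure 117 mm over their backs; the gripper's body (75 mm by 190 mm) begins 51 mm behind the grasp point.
Start: joints at [-58.637, 22.042, 0.453, 0, -68.411, -14.817], TCP at [0.178, -0.599, 0.19] pointing down, gripper open.
Joint ranges: [-179.83, 179.83], [-69.29, 118.12], [-61.27, 80.66], [-181.25, 117.63], [-171.15, -9.14], [-177.46, 177.46]. Speed limits (degrees/s): [159.86, 159.86, 180, 180, 180, 180].

### API

Orientations are given as a 3x3 rotation matrix whose columns are the frame's x, y, z axes.
In Python, from station import r gives the robot as it stands. The module is installed in compiled form; this text tells all that it offers.
- The arm moves only by the tool play_rows, never from a script. Its argument "deltas" is a list of rows, each a list of 7 numbers: the shift along the tool's x, y, z in units of 25 mm (1.0 is 25 mm), then the turn, a rotation vector about the tool's x, y, z in units of 5 degrees (1.0 is 5 degrees), then the finger opening in mm, from 0 to 87. In form: [[tx, ty, tz, wx, wy, wz, fingers], ...]. A call has 1 to 12 rows; each row is the pose to reach, as a shift and turn from the pose commanded when the call began, along the tool's axes at that moment; what a row does not reach only later rows make up. A row lasts 1/10 s, in which the tool goes at most 50 mm and 8.59 degrees, less where a joint would pass 70% of its speed; a pose out of reach is approached as far as the arm can. A call with a gripper value outside its range is refused whole. The fingers move at their own pace and stop on an object; the grip force is fixed at half the most. Time passes only in rows, so rows that repeat a pose let the fingers close. It gives the time, the measured TCP pose, the force and the opening at its end, in the units of the state.
- r.sense(): the state, without advancing time (a new reading comes with each control period).
- r.capture(name): name is "side" or "top" or "wrist"; returns a dict with "pixels" (420x560x3 uint8, red, green, blue), "camera_matrix" (3x3 intrinsics, pixels), "R" (3x3) and "t" (3): a world point X has camera coordinates R X + t; the wrist camera has in their place "T_tool_cam" (4x4, takes a point from camera to tool coordinates, whose origin is the TCP and whose axes are the flange's). Camera axes: x right, y down, z forward; pixel columns grow to the right and rows downward; lengths in m; the calibration is good to about 2 mm. A picture is of the moment at which its call begins: read the wrist's pose just before it. There is no depth.
- r.finish_job(): hands the job in, once; it reports no verdict.
Trained networks look in the newest picture that a camera, given by its name, has taken for a name from the list of things; names that differ only in an ending like _2 or _b are one class to them, and where a whole thing is asked for, a point or a joint stands for the part that bears it (a point fixed in the world has none). Each returns a list of dicts, best first, with "score" (0 to 1); they miss things now and then, are a little off and sometimes report something else, mostly with a low value. They report only what shows in the picture. A call takes as long as a camera call.
- r.spot_in(camera, target): "centre" ([x, y, z] in m, in world coordinates, good to about 4 mm: the middle of the surface that is visible of it).
- r.cut_out(camera, target): "region" (420x560 bool, what is visible of it).
The state is a dict: "time_s": time; "joints": joint angles; "joint_velocities": joint speeds; "effort": joint torques, N m; "tcp_pos": TCP position; "ee_rot": TCP orientation; "wrist_force": force on the tool from outside, world axes, zero at the start; "moment": the same for the moment, N m; "gripper_width": opening from 0.0 (shut) to 1.0 (fully open).
Only numpy, scipy, OpenCV 4.12 (cv2) and the standard library are available. Lean on these libraries where they do the work, as an engineer would, in place of code of your own. Each camera call takes 0.05 s, during which the arm holds its last target.

### The job

Draw the white slide tray out from under the low blue drying shelf, carry it level (it has an orange grip rib) onto the front of the reader's deck, in line with the guides, put it down and let go. Then take it again or push it at the middle of its near end and slide it along the centre line (off-centre it cocks and jams) until it is fully home under the hood: red tell-tale pushed in, tray against the depth stop. Push gently so that the stop is not shoved back from its setting, and leave the two small bottles and the timer where they stand.

Things in the scene. Friction and masses are not known exactly. Their poses are not given: they have to be found in the camera images.
- tray: White flat slide tray, 130 mm (its x) by 120 mm (its y), 0.3 to 0.5 kg, both ends alike; origin: middle of its underside, z up. Floor 5 mm thick; rim all round 6 mm thick, top 14 mm above the underside. Too wide to grip across. Starts on the bench under the drying shelf, x axes roughly parallel, its -x end 33 to 38 mm in front of the roof, the rib hidden under it.
- rib (a point): Point on the tray's orange grip rib, 7 mm below its top, over the tray's middle. The rib runs along the tray's x: 52 mm long, 10 mm wide, top 32 mm above the underside; clear tray floor 49 mm wide on either side (low glass slides, no obstacle). Grip across it to lift the tray.
- front_rim (a point): Top middle of the tray's -x end rim (orange mark), 62 mm from the tray's middle; rim 6 mm thick, 9 mm above the tray floor. Behind it is 33 mm of clear floor up to the rib's end, at the start 27 mm or more of it in front of the roof: press here (3 to 10 N) and pull to draw the tray. Either end rim can be pinched, or pushed on its outer face.
- drying_shelf: Fixed low shelf, blue roof, 142 mm wide (y), 150 mm deep (x), open at the front. Origin: on the bench below the middle of the roof's front edge; it runs from there along +x. Roof 37 to 43 mm above the bench; 130 mm wide inside, no floor: the tray lies on the bench. Between it and the dock stands a stirrer with a beaker, 165 mm high: pass above or in front of it.
- dock: Fixed slide reader dock; origin: on the bench below the middle of the front edge of its aluminium deck; x runs along the centre line (drawn orange) into the hood. Deck 300 x 190 mm, top 12 mm above the bench. The tray goes in with its x along the dock's x; set down with its middle 50 mm in from the front edge, its far end lies in the funnel.
- guide_mouth (a point): On the deck's centre line, 130 mm in: here a steel funnel, 20 mm high (gap 162 mm at 86 mm in, 124 mm here), ends and two parallel guides start, 20 mm high, gap 125 mm, up to the hood's end. Their rubber faces grip: pushed well off the middle while its far end is in the funnel or just in the guides, the tray cocks and wedges; draw it back and push at the middle.
- hood_edge (a point): Middle of the lower front edge of the white hood's roof, 172 mm in from the deck's front, 52 mm above the bench; roof 6 mm thick. The rib passes under it, fingers do not. Inside is an adjustable depth stop: home, the tray's middle is 179 to 201 mm in from the deck's front edge, different each time; find it by feel.
- telltale (a joint): Red sprung pin in front of the depth stop; its red pointer shows over a slot in the hood roof. 0 = out; 0.008 (m, along the dock's x) = pushed in, the tray touching the steel stop block. Spring under 1 N: the tray stays when let go.
- stop_slip (a joint): Depth stop in its friction clamp: 0 = as set; grows (m, along the dock's x) if shoved back, which takes about 24 N; keep it under 0.004. The tray slides with 2 to 4 N, so a rise to 6 to 10 N with the tell-tale in means home, with it out a jam.
- buffer_blue: Small white bottle with a blue cap, 45 mm across, 92 mm high, standing; origin at the middle of its underside. Leave alone.
- amber_bottle: Small amber bottle, 34 mm across, 78 mm high, standing; origin at the middle of its underside. Leave alone.
- timer_box: White timer, 66 x 66 x 20 mm, lying on the bench; origin at the middle of its underside. Leave alone.

How it is judged:
By the outcome, as a careful person would: the job done as asked, in the order asked, and still so for the second after the job is handed in, with the robot touching nothing.
It also fails if it takes over 72 s, if anything falls off the work surface, if the arm or the gripper's body presses on something with over 40 N, if the wrist force passes 120 N, or if a joint passes its speed limit or range.

## Working session

There is one attempt and no reset: what is moved stays moved. The work goes in short steps, Python scripts to look and compute and a tool call to move; the robot and the scene stay as the last step left them, time stands still between calls to the robot, and variables do not carry over. Pictures are saved under pics/ and viewed, and the job is handed in when it is done.

Besides the shell and the picture viewer there is one more tool, called as name([rows], argument=value, ...), one row to a line, values as JSON. play_rows: Moves the arm, as the interface text tells. Its arguments: {"type":"object","properties":{"deltas":{"type":"array","items":{"type":"array","items":{"type":"number"}}}},"required":["deltas"]}

```bash
mkdir -p pics; python3 - <<'E'
from station import r
import cv2,numpy as np
s=r.sense();print(s, r.pinch_z)
for c in("side","top","wrist"):
    d=r.capture(c);cv2.imwrite(f"pics/{c}0.png",d["pixels"][:,:,::-1])
    if c!="wrist":
        print(c,d["camera_matrix"].tolist(),d["R"].tolist(),d["t"].tolist())
        for n in["tray","drying_shelf","dock","front_rim","buffer_blue","amber_bottle","timer_box"]:
            print(n,[(np.round(q["centre"],3).tolist(),round(q["score"],2)) for q in r.spot_in(c,n)[:2]])
    else: print(d["T_tool_cam"].tolist())
print(r.sense()["time_s"])
E
```

```text
{'time_s': 0.0, 'joints': array([-5.86369340e+01,  2.20890314e+01,  3.79641120e-01, -2.77867656e-02,
       -6.84086963e+01, -1.48179281e+01]), 'joint_velocities': array([-0.09960033, -0.10771841,  0.03673025,  0.01114794,  0.09759644,
       -0.07161667]), 'effort': array([ 9.14977009e-04, -3.90662849e+01,  1.87401831e+01,  4.21977773e+00,
        1.09707413e-02, -2.01717089e-04]), 'tcp_pos': array([ 0.17782041, -0.59848201,  0.18888004]), 'ee_rot': array([[-9.58646594e-01, -2.84598374e-01, -6.87591900e-04],
       [-2.84599189e-01,  9.58644524e-01,  1.99452040e-03],
       [ 9.15189472e-05,  2.10772829e-03, -9.99997775e-01]]), 'wrist_force': array([ 0.91139951,  0.47673939, -0.46854571]), 'moment': array([-0.0093233 ,  0.02098471,  0.00637009]), 'gripper_width': 1.0008840036576925} 0.0187
side [[448.25269852389755, 0.0, 283.7425958622537], [0.0, 448.25269852389755, 204.28619803898033], [0.0, 0.0, 1.0]] [[-0.9924767543433647, -0.12243294567935686, 0.0002567106070501367], [-0.05815525937140772, 0.4695761196247575, -0.8809745930988019], [0.10773976933103403, -0.8743617338896016, -0.47
[... 641 characters left out ...]
09139661717], [0.05160110858679224, 0.02003685185965015, -0.9984667496517691]] [-0.07897619493320304, 0.5537765903950086, 1.2848715087131932]
tray [([0.599, -0.267, 0.01], 0.89)]
drying_shelf [([0.691, -0.27, 0.042], 0.83)]
dock [([0.6, 0.185, 0.015], 0.83)]
front_rim [([0.601, -0.264, 0.002], 0.94)]
buffer_blue [([0.415, -0.002, 0.064], 0.59)]
amber_bottle [([0.479, -0.427, 0.055], 0.58)]
timer_box []
[[0.000889830236297177, -0.9564674615558292, -0.29183763154723447, 0.07990571033876964], [0.9999992837139267, 0.0010847051162903047, -0.0005059510297141403, 0.000199498951123811], [0.0008004834691275514, -0.2918369722974788, 0.9564677416549164, -0.19515463600182992], [0.0, 0.0, 0.0, 1.0]]
0.85
```

View pics/side0.png

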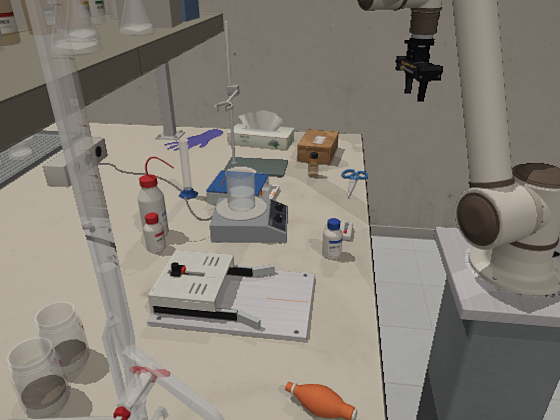

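View pics/top0.png

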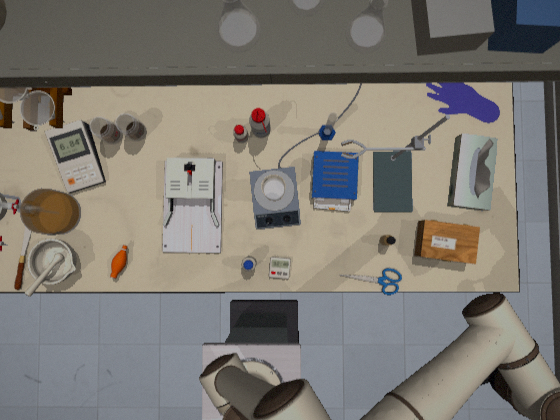

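The top view shows the dock at (192,205) with its front at row ~253, the stirrer at (275,195), and the shelf at (335,175) with the tray end at row ~208. I'll zoom in next.

```bash
python3 - <<'E'
import cv2
a=cv2.imread("pics/top0.png")
cv2.imwrite("pics/z1.png",cv2.resize(a[145:215,300:370],None,fx=8,fy=8,interpolation=cv2.INTER_CUBIC))
cv2.imwrite("pics/z2.png",cv2.resize(a[150:260,150:235],None,fx=5,fy=5,interpolation=cv2.INTER_CUBIC))
E
```

```text
(no output)
```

View pics/z1.png

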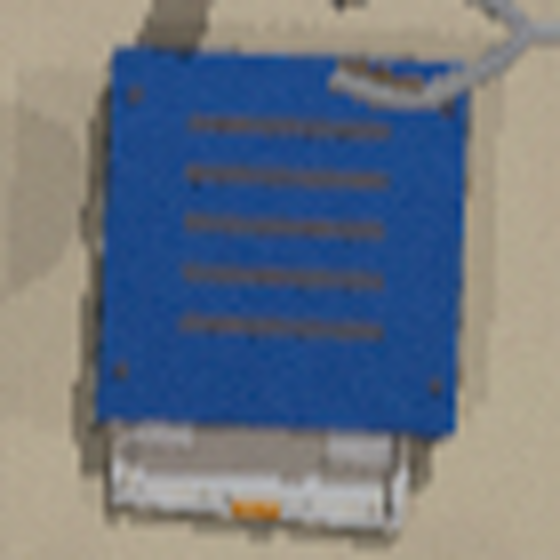

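View pics/z2.png

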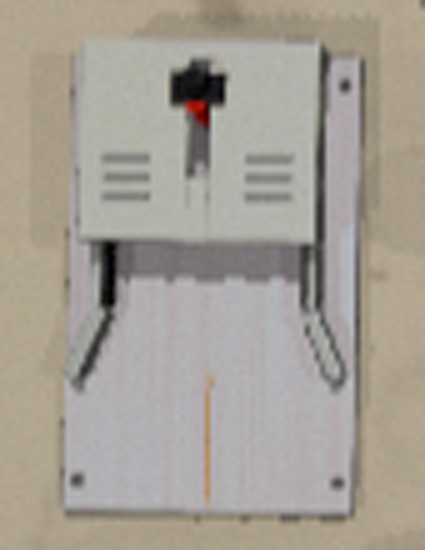

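```bash
cat > h.py <<'E'
import numpy as np
K=np.array([[401.08730375571673,0,275.54366728791535],[0,401.08730375571673,219.07332051304672],[0,0,1]])
R=np.array([[-0.004288356047666891,-0.9997850426932621,-0.020284930594911856],[-0.9986585680777101,0.005328505830567115,-0.05150409139661717],[0.05160110858679224,0.02003685185965015,-0.9984667496517691]])
t=np.array([-0.07897619493320304,0.5537765903950086,1.2848715087131932])
def ray(px,z,K=K,R=R,t=t):
    d=R.T@np.linalg.inv(K)@np.array([px[0],px[1],1.]); c=-R.T@t
    return c+d*(z-c[2])/d[2]
def zoom(u,v,x0,y0,f): return (x0+(u+.5)/f-.5, y0+(v+.5)/f-.5)
E
python3 - <<'E'
from h import *
for n,u,v,z in[("BL",97,418,.04),("BR",452,437,.04),("TL",113,47,.04),("TR",467,65,.04),("mark",255,508,.014),("tl",110,505,.014),("tr",405,525,.014)]:
    print(n,ray(zoom(u,v,300,145,8),z).round(4))
for n,u,v,z in[("BL",66,513,.012),("BR",353,514,.012),("TR",360,57,.012),("c0",208,500,.012),("c1",210,378,.012),("hoodL",78,243,.058),("hoodR",315,245,.058),("hoodTL",85,40,.058),("hoodTR",322,43,.058),("fL",112,308,.032),("fR",305,308,.032),("red",198,110,.06)]:
    print(n,ray(zoom(u,v,150,150,5),z).round(4))
E
```

```text
BL [ 0.6222 -0.1972  0.04  ]
BR [ 0.6137 -0.3374  0.04  ]
TL [ 0.7708 -0.2049  0.04  ]
TR [ 0.7623 -0.3455  0.04  ]
mark [ 0.588  -0.2624  0.014 ]
tl [ 0.5896 -0.204   0.014 ]
tr [ 0.5808 -0.3227  0.014 ]
BL [0.4478 0.2848 0.012 ]
BR [0.4464 0.098  0.012 ]
TR [0.7448 0.0942 0.012 ]
c0 [0.4558 0.1923 0.012 ]
c1 [0.535  0.1915 0.012 ]
hoodL [0.6188 0.265  0.058 ]
hoodR [0.6166 0.1151 0.058 ]
hoodTL [0.748  0.2619 0.058 ]
hoodTR [0.7448 0.1112 0.058 ]
fL [0.5795 0.2504 0.032 ]
fR [0.5788 0.126  0.032 ]
red [0.7024 0.1892 0.06  ]
```

```bash
cat >> h.py <<'E'
from scipy.spatial.transform import Rotation as Ro
def goto(pos,yaw,tilt=0):
    """yaw: direction of task x axis (tool x = -task x)"""
    from station import r
    s=r.sense(); R0=s["ee_rot"]
    c,sn=np.cos(np.radians(yaw)),np.sin(np.radians(yaw))
    Rt=np.array([[-c,-sn,0],[-sn,c,0],[0,0,-1.]])
    d=R0.T@(np.array(pos)-s["tcp_pos"])/.025
    w=np.degrees(Ro.from_matrix(R0.T@Rt).as_rotvec())/5
    print("t",round(s["time_s"],2),"tcp",s["tcp_pos"].round(4),"F",s["wrist_force"].round(2),"gw",round(s["gripper_width"],3),"delta",d.round(3),w.round(3))
def wristpose():
    from station import r
    s=r.sense(); d=r.capture("wrist"); T=np.eye(4);T[:3,:3]=s["ee_rot"];T[:3,3]=s["tcp_pos"]
    W=np.linalg.inv(T@d["T_tool_cam"]); return d["pixels"],np.array(d["camera_matrix"]),W[:3,:3],W[:3,3]
E
python3 -c "
from h import *
goto([.56,-.262,.16],-4)"
```

```text
t 0.85 tcp [ 0.178  -0.5991  0.19  ] F [-0.08 -0.26 -0.09] gw 1.001 delta [-18.486   8.575   1.199] [-1.000e-03  1.000e-03  4.109e+00]
```

play_rows([
  [-1.6,0.74,0.1,0,0,0.4,87],
  [-3.2,1.5,0.2,0,0,0.8,60],
  [-4.9,2.3,0.3,0,0,1.2,0],
  [-6.5,3.0,0.4,0,0,1.6,0],
  [-8.2,3.8,0.5,0,0,2.0,0],
  [-9.8,4.6,0.6,0,0,2.4,0],
  [-11.5,5.3,0.7,0,0,2.8,0],
  [-13.1,6.1,0.8,0,0,3.2,0],
  [-14.8,6.9,0.9,0,0,3.6,0],
  [-16.4,7.6,1.0,0,0,3.9,0],
  [-17.6,8.2,1.1,0,0,4.1,0],
  [-18.5,8.58,1.2,0,0,4.1,0],
])

```text
time_s: 2.05
tcp_pos: [0.5619, -0.2599, 0.1599]
ee_rot: [[-0.998, 0.067, 0.0], [0.067, 0.998, -0.0], [-0.0, 0.0, -1.0]]
wrist_force: [-0.5, 0.2, 0.7]
gripper_width: 0.081
```

play_rows([
  [0,0,0,0,0,0,0],
  [0,0,0,0,0,0,0],
])

```text
time_s: 2.25
tcp_pos: [0.5604, -0.2614, 0.1597]
ee_rot: [[-0.998, 0.068, -0.001], [0.068, 0.998, 0.0], [0.001, 0.0, -1.0]]
wrist_force: [-0.8, -0.8, 0.6]
gripper_width: 0.008
```

```bash
python3 - <<'E'
from h import *
import cv2
goto([.56,-.262,.16],-4)
p,K2,R2,t2=wristpose(); print(K2.tolist());np.savez("w1.npz",K=K2,R=R2,t=t2)
cv2.imwrite("pics/w1.png",p[:,:,::-1])
E
```

```text
t 2.25 tcp [ 0.5604 -0.2614  0.1597] F [-0.79 -0.78  0.56] gw 0.008 delta [ 0.013 -0.026 -0.013] [ 0.    -0.008  0.021]
[[374.2158375626055, 0.0, 282.7843590168137], [0.0, 374.2158375626055, 208.08791026788938], [0.0, 0.0, 1.0]]
```

View pics/w1.png

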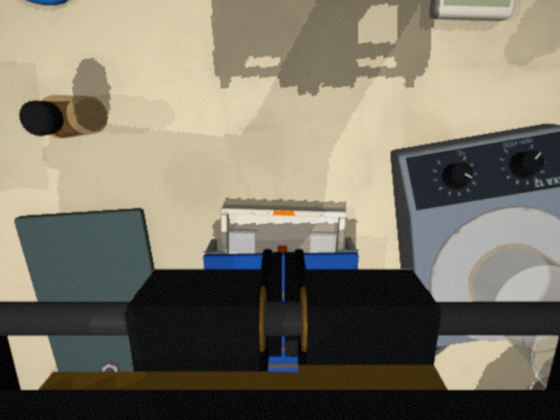

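The wrist view shows the orange mark at (284,212), the roof front edge at row ~254 and the rib end at ~(282,249), with the fingers hiding the middle.

```bash
python3 - <<'E'
import cv2
a=cv2.imread("pics/w1.png")
cv2.imwrite("pics/w1z.png",cv2.resize(a[195:285,200:365],None,fx=4.8,fy=4.8,interpolation=cv2.INTER_CUBIC))
E
```

```text
(no output)
```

View pics/w1z.png

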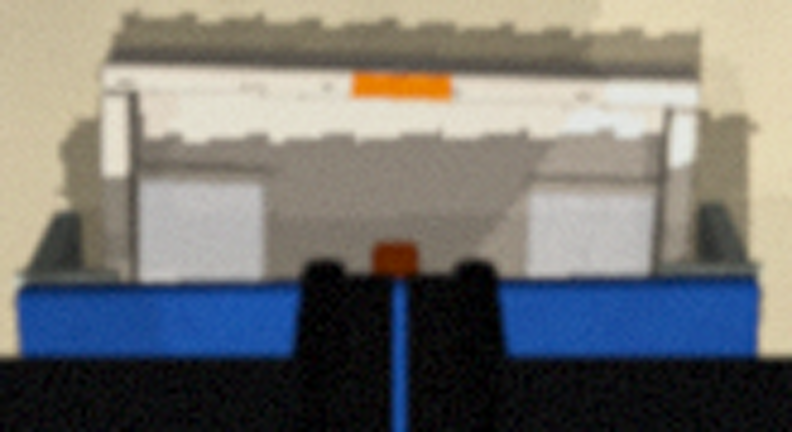

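```bash
python3 - <<'E'
from h import *
w=np.load("w1.npz")
for n,u,v,z in[("mark",403,86,.014),("markouter",403,73,.014),("markinner",403,99,.014),("cL",103,66,.014),("cR",698,80,.014),("roofL",18,287,.041),("roofR",757,282,.041),("rib",395,246,.032)]:
    print(n,ray(zoom(u,v,200,195,4.8),z,w["K"],w["R"],w["t"]).round(4))
E
```

```text
mark [ 0.5888 -0.2624  0.014 ]
markouter [ 0.5861 -0.2622  0.014 ]
markinner [ 0.5915 -0.2626  0.014 ]
cL [ 0.5806 -0.3215  0.014 ]
cR [ 0.5914 -0.2038  0.014 ]
roofL [ 0.6153 -0.3374  0.041 ]
roofR [ 0.6236 -0.1974  0.041 ]
rib [ 0.6154 -0.2657  0.032 ]
```

```bash
python3 -c "
from h import *
goto([.6055,-.264,.05],-4.5)"
```

```text
t 2.3 tcp [ 0.5599 -0.2619  0.1599] F [-0.77 -0.02  0.81] gw 0.008 delta [-1.828  0.043  4.394] [-0.    -0.006  0.109]
```

play_rows([
  [-1.0,0.02,1.0,0,0,0.11,0],
  [-1.83,0.04,2.0,0,0,0.11,0],
  [-1.83,0.04,3.0,0,0,0.11,0],
  [-1.83,0.04,3.8,0,0,0.11,0],
  [-1.83,0.04,4.4,0,0,0.11,0],
  [-1.83,0.04,4.4,0,0,0.11,0],
  [-1.83,0.04,4.4,0,0,0.11,0],
])

```text
time_s: 3.0
tcp_pos: [0.6057, -0.2649, 0.0506]
ee_rot: [[-0.997, 0.079, 0.0], [0.079, 0.997, -0.001], [-0.0, -0.0, -1.0]]
wrist_force: [0.3, 0.2, 1.0]
gripper_width: 0.008
```

```bash
python3 - <<'E'
from h import *
import cv2
goto([.6055,-.264,.05],-4.5)
p,K2,R2,t2=wristpose(); np.savez("w2.npz",K=K2,R=R2,t=t2)
cv2.imwrite("pics/w2.png",p[:,:,::-1])
E
```

```text
t 3.0 tcp [ 0.6057 -0.2649  0.0506] F [0.25 0.17 1.02] gw 0.008 delta [0.011 0.036 0.024] [-0.005  0.004 -0.011]
```

View pics/w2.png

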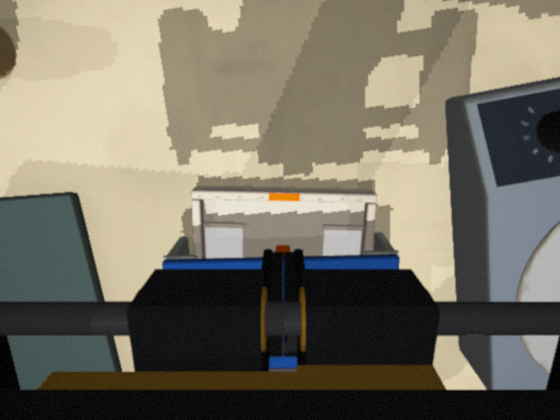

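Still centred: mark at (284,197), rim level and parallel in the image, and the fingertips just in front of the roof edge. I'll descend now.

play_rows([
  [0,0.04,0.3,0,0,0,0],
  [0,0.04,0.6,0,0,0,0],
  [0,0.04,0.9,0,0,0,0],
  [0,0.04,1.1,0,0,0,0],
])

```text
time_s: 3.45
tcp_pos: [0.6056, -0.2627, 0.0214]
ee_rot: [[-0.997, 0.079, -0.001], [0.079, 0.997, 0.0], [0.001, 0.0, -1.0]]
wrist_force: [0.2, -0.1, 0.7]
gripper_width: 0.003
```

play_rows([
  [0,0,0.2,0,0,0,0],
  [0,0,0.35,0,0,0,0],
  [0,0,0.5,0,0,0,0],
  [0,0,0.58,0,0,0,0],
  [0,0,0.58,0,0,0,0],
])

```text
time_s: 3.95
tcp_pos: [0.6059, -0.2629, 0.0076]
ee_rot: [[-0.997, 0.079, -0.001], [0.079, 0.997, 0.0], [0.001, 0.0, -1.0]]
wrist_force: [0.0, -0.5, -0.2]
gripper_width: 0.007
```

play_rows([
  [0.1,0,0,0,0,0,0],
  [0.2,0,0,0,0,0,0],
  [0.35,0,0,0,0,0,0],
  [0.5,0,0,0,0,0,0],
  [0.7,0,0,0,0,0,0],
  [0.9,0,0,0,0,0,0],
  [1.1,0,0,0,0,0,0],
  [1.3,0,0,0,0,0,0],
  [1.5,0,0,0,0,0,0],
])

```text
time_s: 4.85
tcp_pos: [0.5682, -0.2599, 0.008]
ee_rot: [[-0.997, 0.079, 0.0], [0.079, 0.997, 0.0], [-0.0, 0.0, -1.0]]
wrist_force: [-0.5, -0.3, -0.3]
gripper_width: 0.004
```

```bash
python3 - <<'E'
from h import *
import cv2
goto([.49,-.255,.008],-4.5)
p,K2,R2,t2=wristpose(); np.savez("w3.npz",K=K2,R=R2,t=t2)
cv2.imwrite("pics/w3.png",p[:,:,::-1])
E
```

```text
t 4.85 tcp [ 0.5682 -0.2599  0.008 ] F [-0.46 -0.28 -0.32] gw 0.004 delta [ 3.135 -0.049 -0.   ] [ 0.     0.001 -0.001]
```

View pics/w3.png

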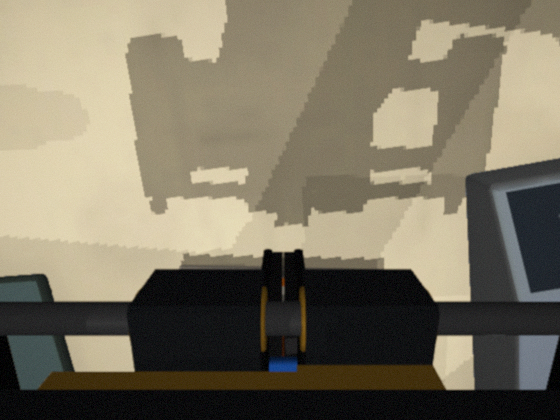

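The rim isn't visible beyond the fingers and no force registered, so the tray may not have followed. I'll check the top view.

```bash
python3 - <<'E'
from station import r
import cv2
d=r.capture("top")["pixels"][:,:,::-1];cv2.imwrite("pics/t1.png",d)
cv2.imwrite("pics/t1z.png",cv2.resize(d[140:250,290:390],None,fx=5,fy=5,interpolation=cv2.INTER_CUBIC))
d=r.capture("side")["pixels"][:,:,::-1]
cv2.imwrite("pics/s1z.png",cv2.resize(d[140:260,180:320],None,fx=5,fy=5,interpolation=cv2.INTER_CUBIC))
print(r.spot_in("top","tray")[:1],r.spot_in("top","front_rim")[:1])
E
```

```text
[] []
```

View pics/t1z.png

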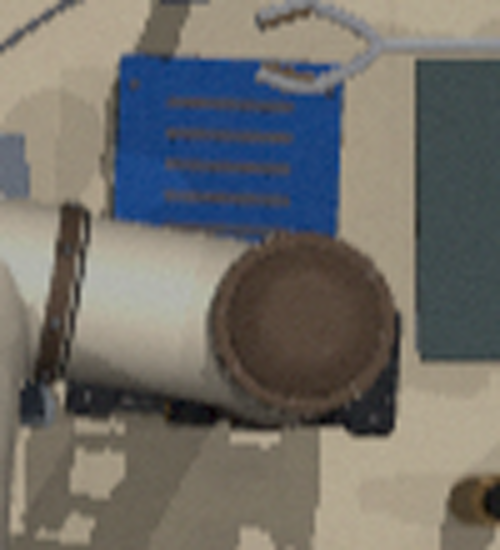

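View pics/s1z.png

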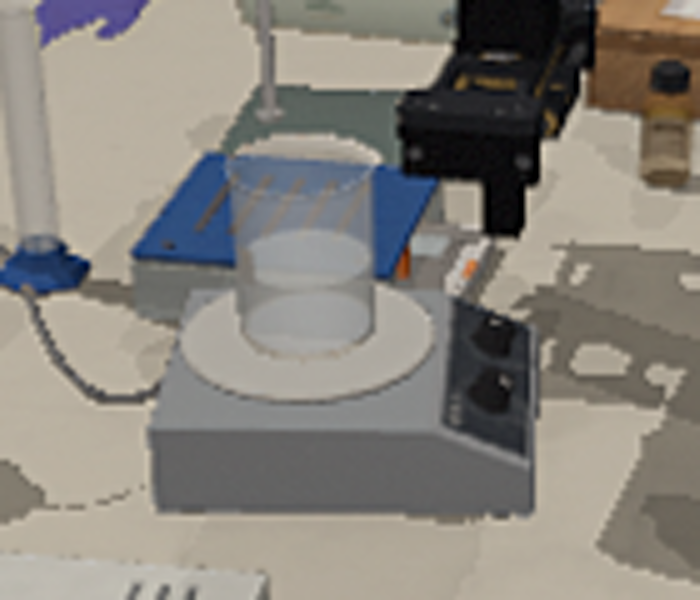

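```bash
python3 - <<'E'
import numpy as np
K=np.array([[448.25269852389755,0,283.7425958622537],[0,448.25269852389755,204.28619803898033],[0,0,1]])
R=np.array([[-0.9924767543433647,-0.12243294567935686,0.0002567106070501367],[-0.05815525937140772,0.4695761196247575,-0.8809745930988019],[0.10773976933103403,-0.8743617338896016,-0.4731635028339195]])
t=np.array([0.5220036134803946,0.13899229159699586,1.0107322079217345])
for n,X in[("tcp",[.5682,-.2599,.008]),("mark0",[.588,-.2624,.014]),("tcpz+20",[.5682,-.2599,.028])]:
    q=K@(R@np.array(X)+t);q=q[:2]/q[2];print(n,q,((q-[180,140])*5))
E
```

```text
tcp [280.24792234 196.27828988] [501.23961168 281.3914494 ]
mark0 [273.56612457 193.65670137] [467.83062286 268.28350683]
tcpz+20 [280.22399476 190.07759912] [501.11997381 250.38799558]
```

```bash
python3 - <<'E'
import cv2
a=cv2.imread("pics/w3.png")[235:385,180:400]
b=cv2.convertScaleAbs(a,alpha=2.0,beta=40)
cv2.imwrite("pics/w3z.png",cv2.resize(b,None,fx=3.6,fy=3.6,interpolation=cv2.INTER_CUBIC))
E
```

```text
(no output)
```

View pics/w3z.png

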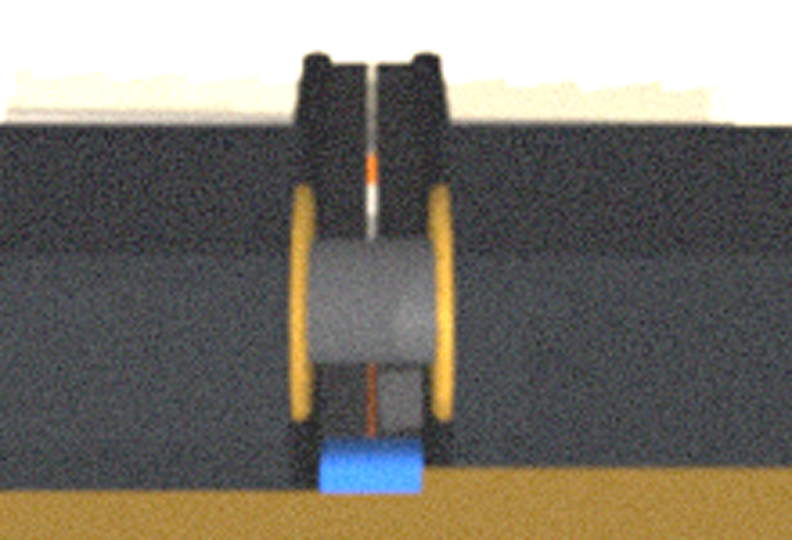

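```bash
python3 - <<'E'
import numpy as np,cv2
K=np.array([[448.25269852389755,0,283.7425958622537],[0,448.25269852389755,204.28619803898033],[0,0,1]])
R=np.array([[-0.9924767543433647,-0.12243294567935686,0.0002567106070501367],[-0.05815525937140772,0.4695761196247575,-0.8809745930988019],[0.10773976933103403,-0.8743617338896016,-0.4731635028339195]])
t=np.array([0.5220036134803946,0.13899229159699586,1.0107322079217345])
a=cv2.imread("pics/side0.png")[20:120,360:480]
a=cv2.resize(a,None,fx=6,fy=6,interpolation=cv2.INTER_CUBIC)
for dz,c in((0,(0,0,255)),(.0187,(0,255,0)),(.07,(255,0,0))):
  for s in(-1,0,1):
    X=np.array([.178,-.5991,.19+dz])+s*.0435*np.array([-.2846,.9586,0])
    q=K@(R@X+t);q=q[:2]/q[2];p=((q-[360,20])*6).astype(int);print(p);cv2.circle(a,tuple(int(v) for v in p),4,c,-1)
cv2.imwrite("pics/s0z.png",a)
E
```

```text
[279 496]
[311 517]
[345 540]
[283 462]
[316 483]
[350 505]
[296 369]
[329 388]
[364 407]
```

View pics/s0z.png

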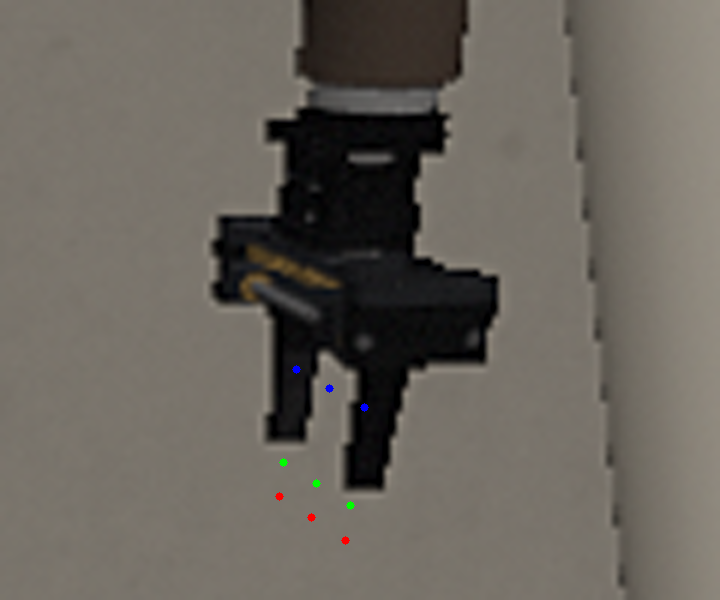

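Both views agree that the real fingertips sit about 30 mm above the reported TCP (tool -z), so the fingers passed over the rim. I'll go back and descend further by feel.

play_rows([
  [-0.5,0,0,0,0,0,0],
  [-1.0,0,0,0,0,0,0],
  [-1.3,0,0,0,0,0,0],
  [-1.45,0,0,0,0,0,0],
  [-1.45,0,0.2,0,0,0,0],
  [-1.45,0,0.4,0,0,0,0],
  [-1.45,0,0.6,0,0,0,0],
  [-1.45,0,0.7,0,0,0,0],
  [-1.45,0,0.7,0,0,0,0],
])

```text
time_s: 6.0
tcp_pos: [0.6042, -0.2627, -0.0102]
ee_rot: [[-0.997, 0.079, -0.001], [0.079, 0.997, 0.0], [0.001, 0.0, -1.0]]
wrist_force: [0.6, -0.0, -0.9]
gripper_width: 0.006
```

```bash
python3 - <<'E'
from h import *
import cv2
from station import r
goto([.6055,-.264,-.02],-4.5)
d=r.capture("side")["pixels"][:,:,::-1]
cv2.imwrite("pics/s2z.png",cv2.resize(d[150:210,230:310],None,fx=9,fy=9,interpolation=cv2.INTER_CUBIC))
E
```

```text
t 6.0 tcp [ 0.6042 -0.2627 -0.0102] F [ 0.63 -0.04 -0.93] gw 0.006 delta [-0.057 -0.047  0.391] [ 0.002 -0.015 -0.002]
```

View pics/s2z.png

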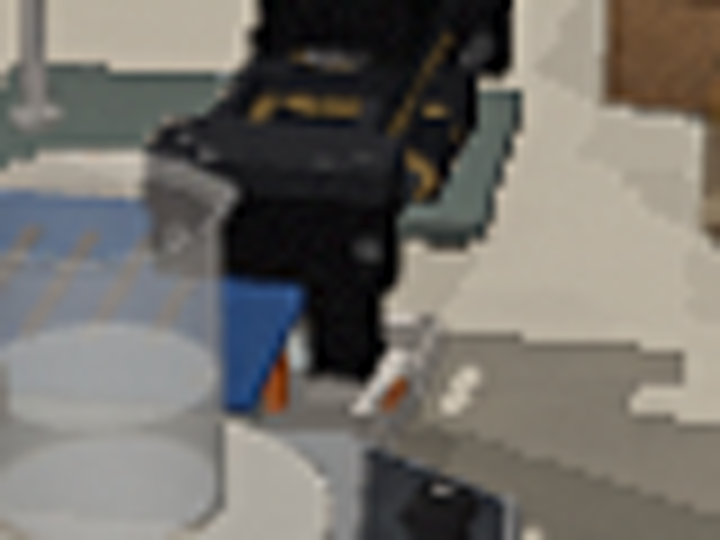

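The fingers are now inside the gap between the rib end and the rim, above the tray floor. I'll lower by small steps.

play_rows([
  [0,0,0.12,0,0,0,0],
  [0,0,0.24,0,0,0,0],
  [0,0,0.36,0,0,0,0],
  [0,0,0.44,0,0,0,0],
  [0,0,0.44,0,0,0,0],
])

```text
time_s: 6.55
tcp_pos: [0.6045, -0.2627, -0.021]
ee_rot: [[-0.997, 0.079, -0.001], [0.079, 0.997, 0.0], [0.001, 0.0, -1.0]]
wrist_force: [-0.4, -0.5, -0.1]
gripper_width: 0.006
```

play_rows([
  [0,0,0.04,0,0,0,0],
  [0,0,0.08,0,0,0,0],
  [0,0,0.08,0,0,0,0],
])

```text
time_s: 6.85
tcp_pos: [0.6047, -0.2628, -0.0227]
ee_rot: [[-0.997, 0.079, -0.0], [0.079, 0.997, 0.0], [0.0, 0.0, -1.0]]
wrist_force: [-0.2, -0.3, -0.6]
gripper_width: 0.006
```

play_rows([
  [0.08,0,0,0,0,0,0],
  [0.16,0,0,0,0,0,0],
  [0.26,0,0,0,0,0,0],
  [0.36,0,0,0,0,0,0],
])

```text
time_s: 7.25
tcp_pos: [0.5962, -0.2621, -0.0224]
ee_rot: [[-0.997, 0.078, 0.001], [0.078, 0.997, -0.0], [-0.001, -0.0, -1.0]]
wrist_force: [1.9, 0.1, -0.6]
gripper_width: 0.007
```

Contact with the rim at 1.9 N, so I'll continue the pull.

play_rows([
  [0.2,0,0,0,0,0,0],
  [0.5,0,0,0,0,0,0],
  [0.8,0,0,0,0,0,0],
  [1.1,0,0,0,0,0,0],
  [1.4,0,0,0,0,0,0],
  [1.7,0,0,0,0,0,0],
  [2.0,0,0,0,0,0,0],
])

```text
time_s: 7.95
tcp_pos: [0.5455, -0.2582, -0.0224]
ee_rot: [[-0.997, 0.078, 0.0], [0.078, 0.997, -0.0], [-0.0, -0.0, -1.0]]
wrist_force: [2.1, -0.6, -1.7]
gripper_width: 0.01
```

```bash
python3 - <<'E'
from h import *
import cv2
from station import r
goto([.48,-.254,-.02],-4.5)
d=r.capture("side")["pixels"][:,:,::-1]
cv2.imwrite("pics/s3z.png",cv2.resize(d[140:220,220:340],None,fx=6,fy=6,interpolation=cv2.INTER_CUBIC))
E
```

```text
t 7.95 tcp [ 0.5455 -0.2582 -0.0224] F [ 2.11 -0.61 -1.65] gw 0.01 delta [ 2.625 -0.039 -0.096] [-0.001  0.005 -0.   ]
```

View pics/s3z.png

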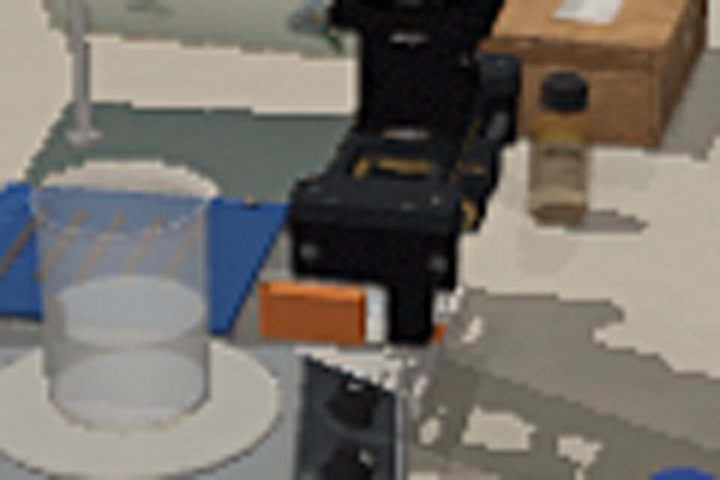

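The tray follows, with the whole orange rib visible at (312,312). I'll continue until it is out of the shelf.

play_rows([
  [0.3,0,0,0,0,0,0],
  [0.6,0,0,0,0,0,0],
  [0.9,0,0,0,0,0,0],
  [1.2,0,0,0,0,0,0],
  [1.5,0,0,0,0,0,0],
  [1.8,0,0,0,0,0,0],
  [2.1,0,0,0,0,0,0],
  [2.3,0,0,0,0,0,0],
  [2.4,0,0,0,0,0,0],
  [2.36,0,0,0,0,0,0],
  [2.34,0,-0.2,0,0,0,0],
  [2.34,0,-0.6,0,0,0,0],
])

```text
time_s: 9.2
tcp_pos: [0.4859, -0.2532, -0.0083]
ee_rot: [[-0.997, 0.079, -0.005], [0.079, 0.997, 0.001], [0.005, 0.001, -1.0]]
wrist_force: [0.0, 0.4, 0.6]
gripper_width: 0.009
```

play_rows([
  [0,0,-0.8,0,0,0,20],
  [0,0,-2.0,0,0,0,40],
  [0,0,-3.5,0,0,0,40],
  [0,0,-4.5,0,0,0,40],
  [0,0,-4.8,0,0,0,40],
  [0,0,-4.8,0,0,0,40],
  [0,0,-4.8,0,0,0,40],
])

```text
time_s: 9.9
tcp_pos: [0.4865, -0.2532, 0.1113]
ee_rot: [[-0.997, 0.079, -0.002], [0.079, 0.997, 0.001], [0.002, 0.001, -1.0]]
wrist_force: [0.9, 0.1, -0.6]
gripper_width: 0.446
```

```bash
python3 - <<'E'
from h import *
import cv2
goto([.535,-.257,.1],-4.5)
p,K2,R2,t2=wristpose(); np.savez("w4.npz",K=K2,R=R2,t=t2)
cv2.imwrite("pics/w4.png",p[:,:,::-1])
E
```

```text
t 9.9 tcp [ 0.4865 -0.2532  0.1113] F [ 0.91  0.1  -0.61] gw 0.446 delta [-1.946 -0.     0.449] [ 0.011 -0.028 -0.006]
```

View pics/w4.png

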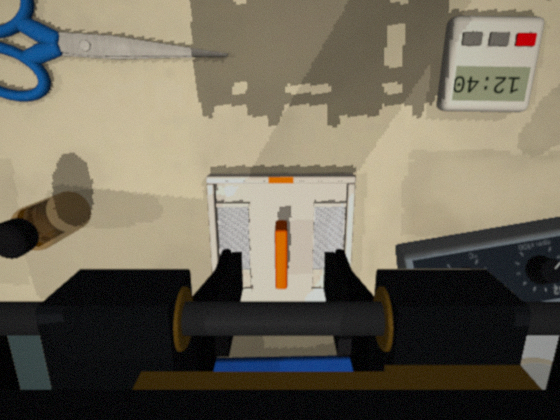

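The tray is out and straight under the gripper: rib from (283,223) to (281,287), mark at (281,180), rim corners (208,178) and (354,177).

```bash
python3 - <<'E'
from h import *
import cv2
w=np.load("w4.npz")
P={}
for n,u,v,z in[("mark",281,180,.014),("cL",208,178,.014),("cR",354,177,.014),("rib1",281.5,224,.032),("rib2",281,288,.032),("eL",218,250,.014),("eR",350.5,250,.014)]:
    P[n]=ray((u,v),z,w["K"],w["R"],w["t"]); print(n,P[n].round(4))
a=cv2.imread("pics/w4.png")
cv2.imwrite("pics/w4z.png",cv2.resize(a[165:310,195:370],None,fx=4,fy=4,interpolation=cv2.INTER_CUBIC))
E
```

```text
mark [ 0.4721 -0.2532  0.014 ]
cL [ 0.4659 -0.3111  0.014 ]
cR [ 0.4742 -0.195   0.014 ]
rib1 [ 0.503  -0.2551  0.032 ]
rib2 [ 0.5583 -0.26    0.032 ]
eL [ 0.5283 -0.3111  0.014 ]
eR [ 0.537  -0.1994  0.014 ]
```

View pics/w4z.png

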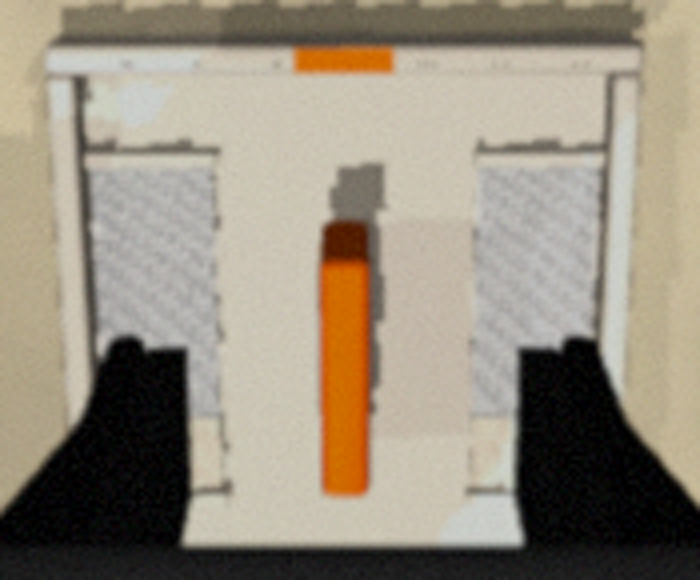

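play_rows([
  [-0.7,0,0,0,0,0,30],
  [-1.4,0,0.6,0,0,0,30],
  [-1.9,0,1.5,0,0,0,30],
  [-1.9,0,2.6,0,0,0,30],
  [-1.9,0,3.4,0,0,0,30],
  [-1.9,0,3.9,0,0,0,30],
  [-1.9,0,4.0,0,0,0,30],
  [-1.9,0,4.0,0,0,0,30],
])

```text
time_s: 10.75
tcp_pos: [0.5348, -0.2574, 0.012]
ee_rot: [[-0.997, 0.078, -0.001], [0.078, 0.997, 0.0], [0.001, -0.0, -1.0]]
wrist_force: [0.4, 0.6, 0.7]
gripper_width: 0.347
```

```bash
python3 - <<'E'
from h import *
import cv2
from station import r
goto([.534,-.2575,-.0225],-4.8)
p,K2,R2,t2=wristpose()
cv2.imwrite("pics/w5.png",p[:,:,::-1])
d=r.capture("side")["pixels"][:,:,::-1]
cv2.imwrite("pics/s5z.png",cv2.resize(d[140:220,220:340],None,fx=6,fy=6,interpolation=cv2.INTER_CUBIC))
E
```

```text
t 10.75 tcp [ 0.5348 -0.2574  0.012 ] F [0.44 0.6  0.68] gw 0.347 delta [ 0.031 -0.007  1.379] [-0.001 -0.014  0.062]
```

View pics/w5.png

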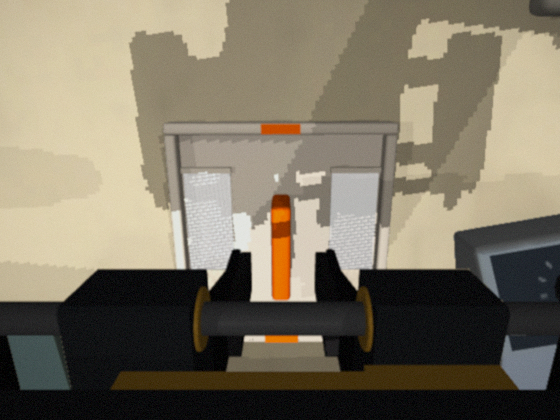

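View pics/s5z.png

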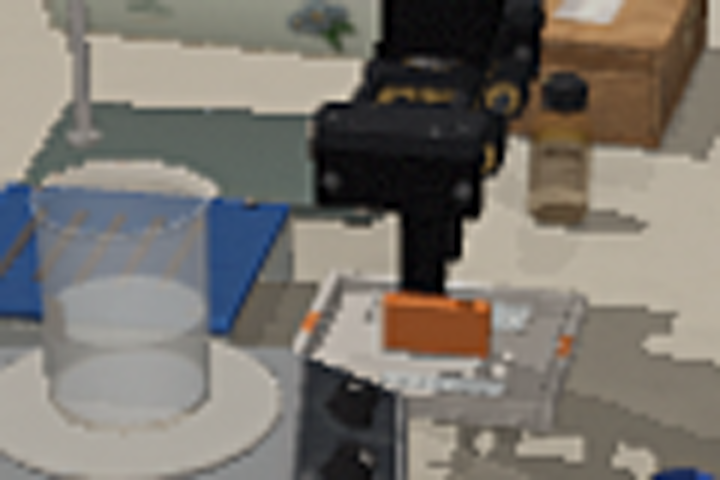

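The fingers straddle the rib, which is centred at column ~281 between tips at 240 and 325. I'll go down and close.

play_rows([
  [0.06,0,0.4,0,0,0,30],
  [0.06,0,0.8,0,0,0,30],
  [0.06,0,1.1,0,0,0,30],
  [0.06,0,1.3,0,0,0.05,30],
  [0.06,0,1.38,0,0,0.05,30],
  [0.06,0,1.38,0,0,0.05,30],
])

```text
time_s: 11.45
tcp_pos: [0.5334, -0.2572, -0.0225]
ee_rot: [[-0.997, 0.083, -0.001], [0.083, 0.997, 0.0], [0.001, 0.0, -1.0]]
wrist_force: [0.2, 0.3, -0.3]
gripper_width: 0.344
```

play_rows([
  [0,0,0,0,0,0,0],
  [0,0,0,0,0,0,0],
  [0,0,0,0,0,0,0],
  [0,0,0,0,0,0,0],
  [0,0,0,0,0,0,0],
])

```text
time_s: 11.95
tcp_pos: [0.5338, -0.2574, -0.0217]
ee_rot: [[-0.997, 0.083, 0.001], [0.083, 0.997, -0.0], [-0.001, -0.0, -1.0]]
wrist_force: [-0.0, -0.8, 1.0]
gripper_width: 0.115
```

play_rows([
  [0,0,-0.2,0,0,0,0],
  [0,0,-0.6,0,0,0,0],
  [0,0,-1.2,0,0,0,0],
  [0,0,-2.0,0,0,0,0],
  [0,0,-3.0,0,0,0,0],
  [0,0,-4.0,0,0,0,0],
  [0,0,-5.0,0,0,0,0],
  [0,0,-6.0,0,0,0,0],
  [0,0,-7.0,0,0,0,0],
  [0,0,-7.6,0,0,0,0],
  [0,0,-8.0,0,0,0,0],
  [0,0,-8.0,0,0,0,0],
])

```text
time_s: 13.15
tcp_pos: [0.5339, -0.2572, 0.1794]
ee_rot: [[-0.997, 0.083, 0.003], [0.083, 0.997, -0.0], [-0.003, -0.0, -1.0]]
wrist_force: [1.2, 0.2, -4.1]
gripper_width: 0.108
```

```bash
python3 - <<'E'
from h import *
import cv2
from station import r
goto([.485,.191,.178],-0.8)
p,K2,R2,t2=wristpose()
cv2.imwrite("pics/w6.png",p[:,:,::-1])
d=r.capture("side")["pixels"][:,:,::-1]
cv2.imwrite("pics/s6.png",d)
E
```

```text
t 13.15 tcp [ 0.5339 -0.2572  0.1794] F [ 1.21  0.23 -4.11] gw 0.108 delta [ 3.437 17.705  0.044] [-0.003  0.029 -0.791]
```

View pics/w6.png

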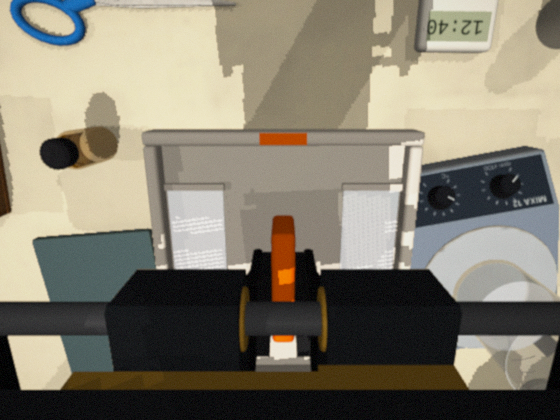

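View pics/s6.png

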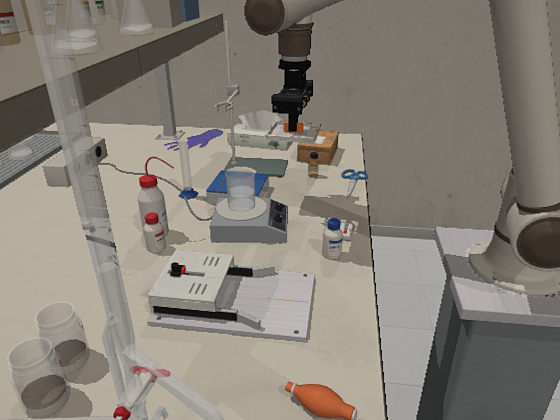

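The tray is held level with weight about 4 N, and the rim is level in the image (rows 132–134). I'll carry it across in front of and above the stirrer.

play_rows([
  [0.4,0.4,0,0,0,0,0],
  [1.0,1.0,0,0,0,0,0],
  [1.7,1.9,0,0,0,-0.1,0],
  [2.4,2.9,0,0,0,-0.2,0],
  [3.0,4.0,0,0,0,-0.2,0],
  [3.3,5.2,0,0,0,-0.3,0],
  [3.4,6.4,0,0,0,-0.3,0],
  [3.4,7.6,0,0,0,-0.4,0],
  [3.4,8.8,0,0,0,-0.4,0],
  [3.4,10.0,0,0,0,-0.5,0],
  [3.4,11.2,0,0,0,-0.5,0],
  [3.4,12.2,0,0,0,-0.6,0],
])

```text
time_s: 14.45
tcp_pos: [0.4732, 0.055, 0.1767]
ee_rot: [[-1.0, 0.03, -0.002], [0.03, 1.0, -0.001], [0.002, -0.001, -1.0]]
wrist_force: [0.1, 0.2, -4.4]
gripper_width: 0.111
```

play_rows([
  [0,1.0,0,0,0,0,0],
  [0,2.0,0,0,0,-0.1,0],
  [0,3.0,0,0,0,-0.2,0],
  [0,4.0,0,0,0,-0.2,0],
  [0,4.8,0,0,0,-0.2,0],
  [0,5.3,0,0,0,-0.2,0],
  [0,5.5,0,0,0,-0.2,0],
  [0,5.5,0,0,0,-0.2,0],
  [0,5.5,0,0,0,-0.2,0],
])

```text
time_s: 15.35
tcp_pos: [0.478, 0.1904, 0.1776]
ee_rot: [[-1.0, 0.014, -0.001], [0.014, 1.0, -0.001], [0.001, -0.001, -1.0]]
wrist_force: [-0.2, -0.5, -4.0]
gripper_width: 0.108
```

```bash
python3 - <<'E'
from h import *
import cv2
from station import r
goto([.494,.191,.178],-0.8)
p,K2,R2,t2=wristpose(); np.savez("w7.npz",K=K2,R=R2,t=t2)
cv2.imwrite("pics/w7.png",p[:,:,::-1])
E
```

```text
t 15.35 tcp [0.478  0.1904 0.1776] F [-0.25 -0.5  -4.02] gw 0.108 delta [-0.64   0.031 -0.015] [-0.008 -0.01   0.003]
```

View pics/w7.png

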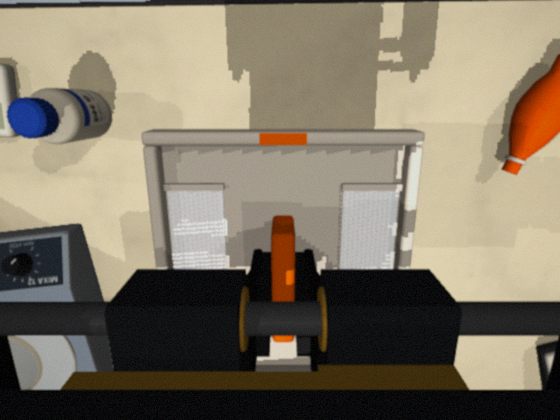

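play_rows([
  [-0.3,0.01,0.4,0,0,0,0],
  [-0.6,0.01,1.0,0,0,0.03,0],
  [-0.68,0.01,1.8,0,0,0.03,0],
  [-0.68,0.01,2.8,0,0,0.03,0],
  [-0.68,0.01,3.8,0,0,0.03,0],
  [-0.68,0.01,4.8,0,0,0.03,0],
  [-0.68,0.01,5.5,0,0,0.03,0],
  [-0.68,0.01,6.1,0,0,0.03,0],
  [-0.68,0.01,6.4,0,0,0.03,0],
  [-0.68,0.01,6.5,0,0,0.03,0],
  [-0.68,0.01,6.5,0,0,0.03,0],
])

```text
time_s: 16.5
tcp_pos: [0.4957, 0.1911, 0.0154]
ee_rot: [[-1.0, 0.016, 0.0], [0.016, 1.0, -0.0], [-0.0, -0.0, -1.0]]
wrist_force: [-0.4, -0.3, -4.2]
gripper_width: 0.111
```

```bash
python3 - <<'E'
from h import *
import cv2
from station import r
goto([.495,.1907,-.0095],-0.95)
p,K2,R2,t2=wristpose(); np.savez("w8.npz",K=K2,R=R2,t=t2)
cv2.imwrite("pics/w8.png",p[:,:,::-1])
d=r.capture("side")["pixels"][:,:,::-1]
cv2.imwrite("pics/s8z.png",cv2.resize(d[200:350,140:340],None,fx=4,fy=4,interpolation=cv2.INTER_CUBIC))
d=r.capture("top")["pixels"][:,:,::-1]
cv2.imwrite("pics/t8z.png",cv2.resize(d[150:270,130:250],None,fx=5,fy=5,interpolation=cv2.INTER_CUBIC))
E
```

```text
t 16.5 tcp [0.4957 0.1911 0.0154] F [-0.43 -0.34 -4.25] gw 0.111 delta [ 0.029 -0.017  0.997] [-0.001  0.003  0.007]
```

View pics/w8.png

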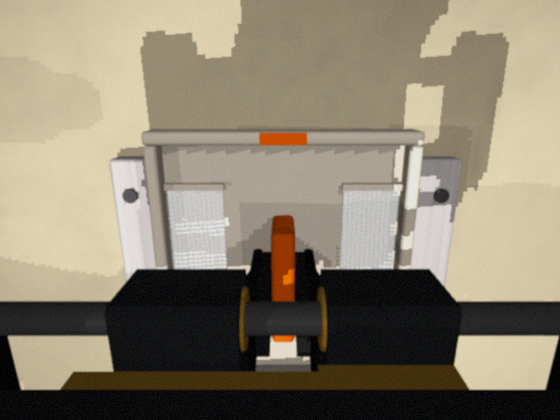

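View pics/s8z.png

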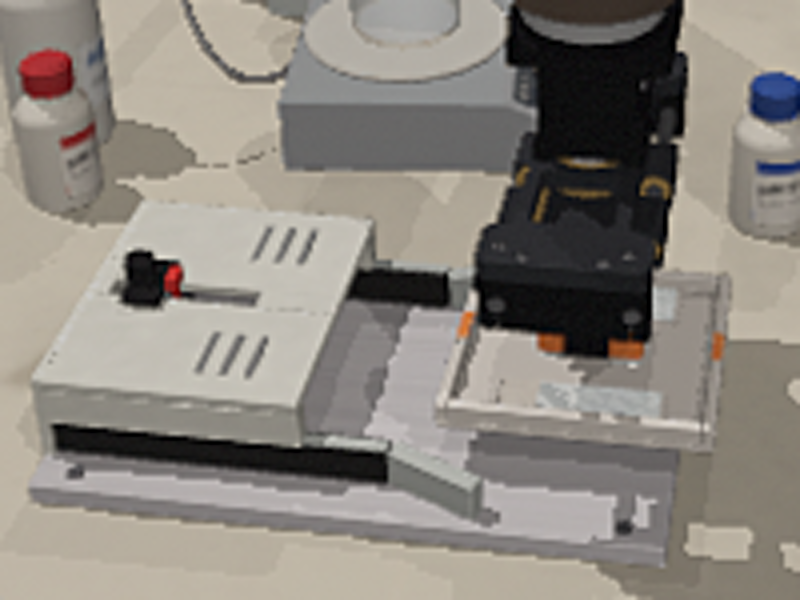

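View pics/t8z.png

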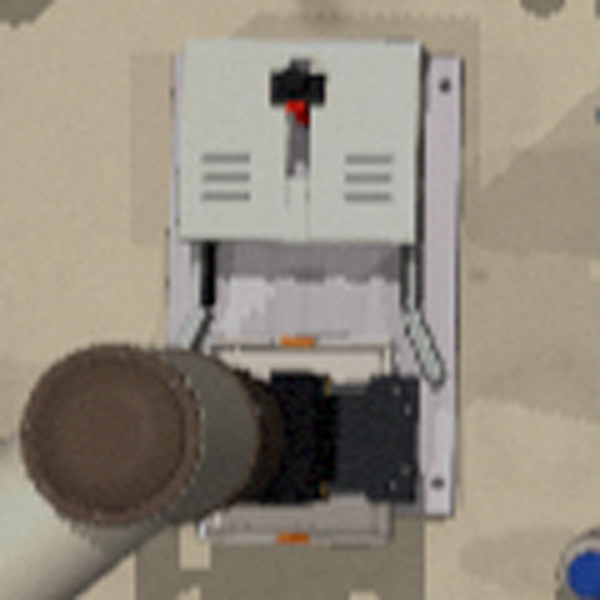

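The wrist view shows the tray parallel to the deck edge, with screws at 130 and 441 (mid 285.5) against a tray mid of 284, about 1 mm apart. I'll lower it onto the deck.

play_rows([
  [0,0.03,0.25,0,0,0,0],
  [0,0.03,0.5,0,0,0,0],
  [0,0.03,0.7,0,0,0,0],
  [0,0.03,0.85,0,0,0,0],
  [0,0.03,0.93,0,0,0,0],
  [0,0.03,0.93,0,0,0,0],
])

```text
time_s: 17.25
tcp_pos: [0.4951, 0.1918, -0.0082]
ee_rot: [[-1.0, 0.016, -0.001], [0.016, 1.0, -0.001], [0.001, -0.001, -1.0]]
wrist_force: [1.2, 0.9, -4.0]
gripper_width: 0.111
```

play_rows([
  [0,0,0.04,0,0,0,0],
  [0,0,0.08,0,0,0,0],
  [0,0,0.08,0,0,0,0],
])

```text
time_s: 17.55
tcp_pos: [0.4955, 0.1921, -0.0097]
ee_rot: [[-1.0, 0.016, 0.0], [0.016, 1.0, 0.0], [-0.0, 0.0, -1.0]]
wrist_force: [0.2, -1.0, -4.1]
gripper_width: 0.113
```

Still carrying full weight (-4.1 N), so I'll lower a bit more, by feel.

play_rows([
  [0,0,0.04,0,0,0,0],
  [0,0,0.08,0,0,0,0],
  [0,0,0.08,0,0,0,0],
])

```text
time_s: 17.85
tcp_pos: [0.4955, 0.1921, -0.0098]
ee_rot: [[-1.0, 0.015, 0.001], [0.015, 1.0, -0.0], [-0.001, 0.0, -1.0]]
wrist_force: [-4.8, -1.4, 9.4]
gripper_width: 0.111
```

The tray is seated on the deck (+9 N). I'll open the fingers, rise, and look.

play_rows([
  [0,0,-0.06,0,0,0,30],
  [0,0,-0.06,0,0,0,30],
  [0,0,-0.06,0,0,0,30],
  [0,0,-0.06,0,0,0,30],
  [0,0,-0.5,0,0,0,30],
  [0,0,-1.3,0,0,0,30],
  [0.8,0,-2.4,0,0,0,30],
  [1.8,0,-3.6,0,0,0,20],
  [2.8,0,-4.2,0,0,0,0],
  [3.5,0,-4.2,0,0,0,0],
  [3.7,0,-4.2,0,0,0,0],
  [3.7,0,-4.2,0,0,0,0],
])

```text
time_s: 19.05
tcp_pos: [0.4027, 0.1936, 0.0937]
ee_rot: [[-1.0, 0.015, 0.001], [0.015, 1.0, 0.001], [-0.001, 0.001, -1.0]]
wrist_force: [-0.5, -1.0, -0.9]
gripper_width: 0.026
```

```bash
python3 - <<'E'
from h import *
import cv2
from station import r
goto([.415,.192,-.0095],-0.95)
p,K2,R2,t2=wristpose(); np.savez("w9.npz",K=K2,R=R2,t=t2)
cv2.imwrite("pics/w9.png",p[:,:,::-1])
d=r.capture("top")["pixels"][:,:,::-1]
cv2.imwrite("pics/t9z.png",cv2.resize(d[150:270,130:250],None,fx=5,fy=5,interpolation=cv2.INTER_CUBIC))
E
```

```text
t 19.05 tcp [0.4027 0.1936 0.0937] F [-0.45 -0.96 -0.87] gw 0.026 delta [-0.49  -0.058  4.13 ] [0.006 0.008 0.021]
```

View pics/w9.png

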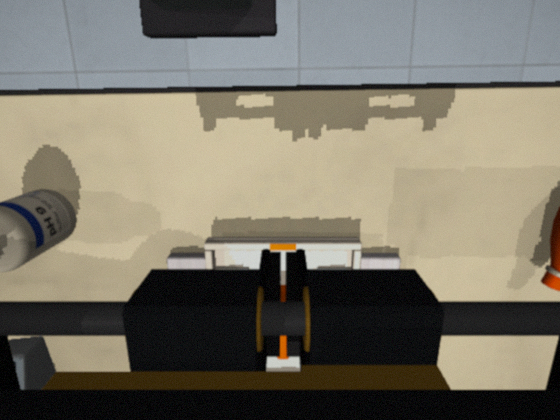

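View pics/t9z.png

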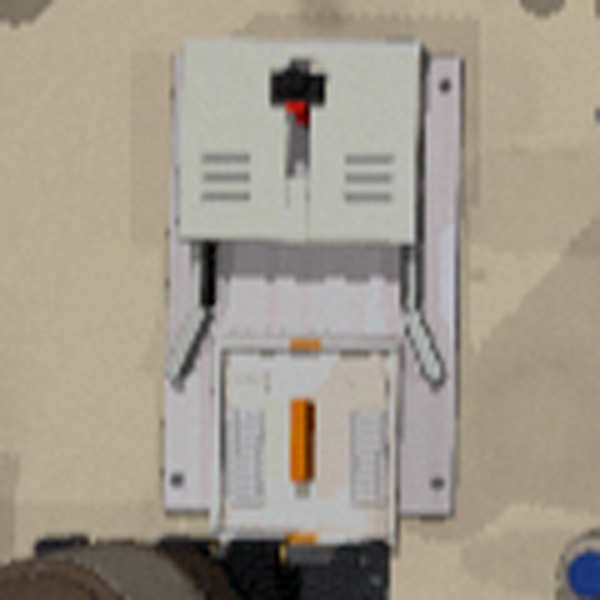

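The tray is on the deck with its far end in the funnel: far mark (305,344), near mark (301,538). I'll check the centring numerically.

```bash
python3 - <<'E'
from h import *
for n,u,v,z in[("farmark",305,345,.026),("nearmark",301,538,.026),("rib1",302,400,.044),("rib2",302,481,.044),("farL",221,346,.026),("farR",400,345,.026),("nearL",212,541,.026),("nearR",396,548,.026),("gL",213,300,.032),("gR",403,300,.032),("deckL",166,513,.012),("deckR",453,515,.012)]:
    print(n,ray(zoom(u,v,130,150,5),z).round(4))
w=np.load("w9.npz")
for n,u,v,z in[("mark",283,246,.026),("cL",206,242,.026),("cR",361,241,.026),("dL",168,256,.012),("dR",399,256,.012)]:
    print(n,ray((u,v),z,w["K"],w["R"],w["t"]).round(4))
E
```

```text
farmark [0.5557 0.1917 0.026 ]
nearmark [0.4319 0.1934 0.026 ]
rib1 [0.5198 0.1891 0.044 ]
rib2 [0.4686 0.1888 0.044 ]
farL [0.5554 0.246  0.026 ]
farR [0.5554 0.1303 0.026 ]
nearL [0.4302 0.2507 0.026 ]
nearR [0.4253 0.1323 0.026 ]
gL [0.5847 0.2498 0.032 ]
gR [0.584  0.1273 0.032 ]
deckL [0.4478 0.2848 0.012 ]
deckR [0.4458 0.098  0.012 ]
mark [0.4331 0.1936 0.026 ]
cL [0.429  0.1354 0.026 ]
cR [0.4298 0.2525 0.026 ]
dL [0.4464 0.1008 0.012 ]
dR [0.4489 0.2867 0.012 ]
```

play_rows([
  [0,0,0.8,0,0,0,0],
  [0,0,1.8,0,0,0,0],
  [0,0,2.8,0,0,0,0],
  [0,0,3.6,0,0,0,0],
  [0,0,4.1,0,0,0,0],
  [0,0,4.22,0,0,0,0],
  [0,0,4.22,0,0,0,0],
  [0,0,4.22,0,0,0,0],
])

```text
time_s: 19.95
tcp_pos: [0.4036, 0.1938, -0.012]
ee_rot: [[-1.0, 0.016, 0.001], [0.016, 1.0, 0.001], [-0.001, 0.001, -1.0]]
wrist_force: [0.7, -0.6, -0.2]
gripper_width: 0.008
```

```bash
python3 - <<'E'
from h import *
import cv2
from station import r
goto([.43,.193,-.0118],-1.0)
d=r.capture("side")["pixels"][:,:,::-1]
cv2.imwrite("pics/s10z.png",cv2.resize(d[220:330,200:350],None,fx=5,fy=5,interpolation=cv2.INTER_CUBIC))
E
```

```text
t 19.95 tcp [ 0.4036  0.1938 -0.012 ] F [ 0.68 -0.57 -0.19] gw 0.008 delta [-1.058 -0.016 -0.006] [0.006 0.008 0.018]
```

View pics/s10z.png

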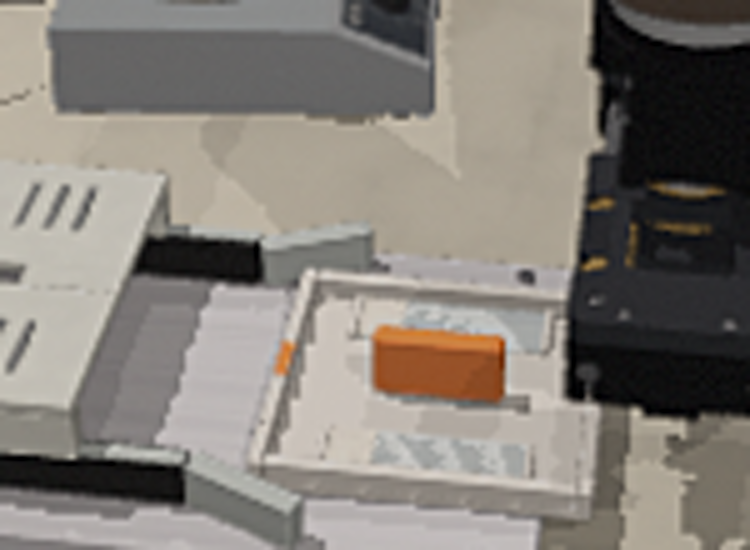

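Fingertips are behind the near rim at its middle. I'll push now.

play_rows([
  [-0.25,-0.01,0,0,0,0,0],
  [-0.5,-0.02,0,0,0,0,0],
  [-0.7,-0.02,0,0,0,0,0],
  [-0.9,-0.02,0,0,0,0,0],
  [-1.1,-0.02,0,0,0,0,0],
  [-1.3,-0.02,0,0,0,0,0],
  [-1.5,-0.03,0,0,0,0,0],
  [-1.7,-0.03,0,0,0,0,0],
  [-1.9,-0.03,0,0,0,0,0],
])

```text
time_s: 20.9
tcp_pos: [0.4494, 0.191, -0.0124]
ee_rot: [[-1.0, 0.016, -0.003], [0.016, 1.0, -0.002], [0.003, -0.002, -1.0]]
wrist_force: [-5.9, 0.3, 4.7]
gripper_width: 0.008
```

play_rows([
  [-0.2,-0.01,0,0,0,0,0],
  [-0.4,-0.01,0,0,0,0,0],
  [-0.6,-0.01,0,0,0,0,0],
  [-0.8,-0.02,0,0,0,0,0],
])

```text
time_s: 21.3
tcp_pos: [0.4693, 0.1903, -0.0124]
ee_rot: [[-1.0, 0.016, -0.003], [0.016, 1.0, -0.002], [0.003, -0.002, -1.0]]
wrist_force: [-5.8, -0.3, 5.2]
gripper_width: 0.004
```

```bash
python3 - <<'E'
from h import *
import cv2
from station import r
goto([.54,.191,-.0118],-1.0)
d=r.capture("side")["pixels"][:,:,::-1]
cv2.imwrite("pics/s11z.png",cv2.resize(d[220:330,160:310],None,fx=5,fy=5,interpolation=cv2.INTER_CUBIC))
E
```

```text
t 21.3 tcp [ 0.4693  0.1903 -0.0124] F [-5.78 -0.33  5.25] gw 0.004 delta [-2.826  0.074 -0.033] [-0.019 -0.03   0.015]
```

View pics/s11z.png

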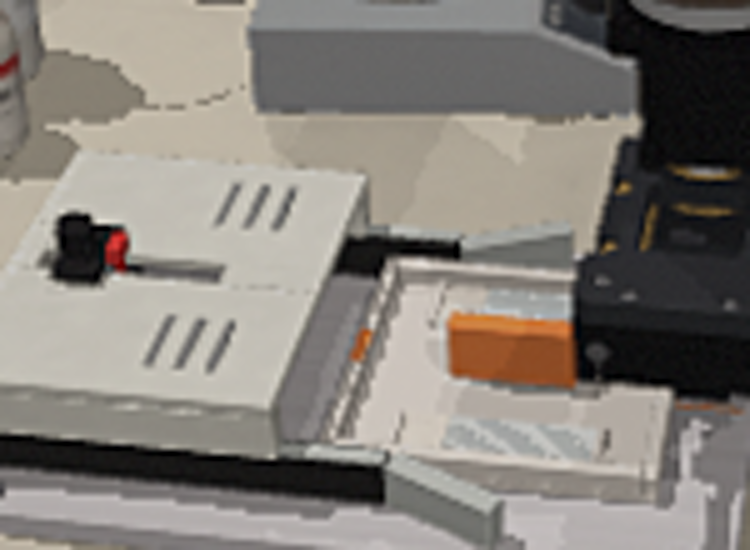

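The tray is entering the guides (far mark at (362,345)), but Fz of +5 N suggests the tips rub the deck. I'll back off, raise slightly, recentre, and check from the top.

play_rows([
  [0.15,0,-0.05,0,0,0,0],
  [0.3,0.03,-0.1,0,0,0,0],
  [0.3,0.05,-0.1,0,0,0,0],
])

```text
time_s: 21.65
tcp_pos: [0.4627, 0.1927, -0.0095]
ee_rot: [[-1.0, 0.015, 0.001], [0.015, 1.0, 0.0], [-0.001, 0.001, -1.0]]
wrist_force: [-1.0, 0.7, 0.2]
gripper_width: 0.008
```

```bash
python3 - <<'E'
from h import *
import cv2
from station import r
goto([.54,.191,-.0118],-1.0)
d=r.capture("top")["pixels"][:,:,::-1]
cv2.imwrite("pics/t11z.png",cv2.resize(d[150:270,130:250],None,fx=5,fy=5,interpolation=cv2.INTER_CUBIC))
p,K2,R2,t2=wristpose(); cv2.imwrite("pics/w11.png",p[:,:,::-1])
E
```

```text
t 21.65 tcp [ 0.4627  0.1927 -0.0095] F [-1.04  0.67  0.2 ] gw 0.008 delta [-3.093 -0.022  0.092] [0.006 0.008 0.025]
```

View pics/t11z.png

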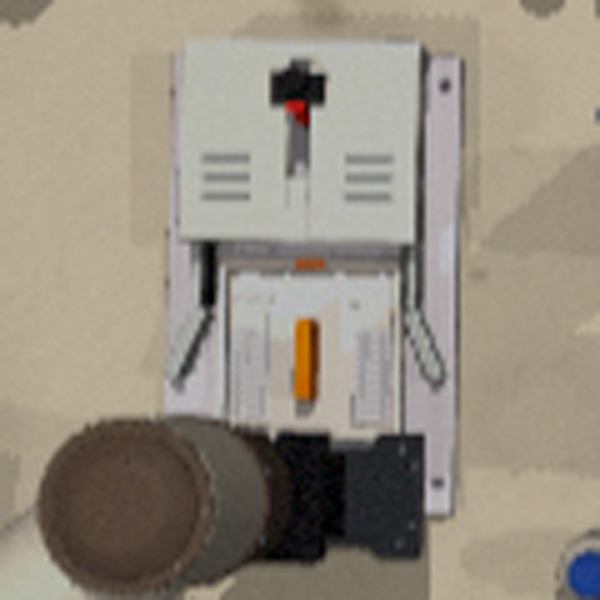

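View pics/w11.png

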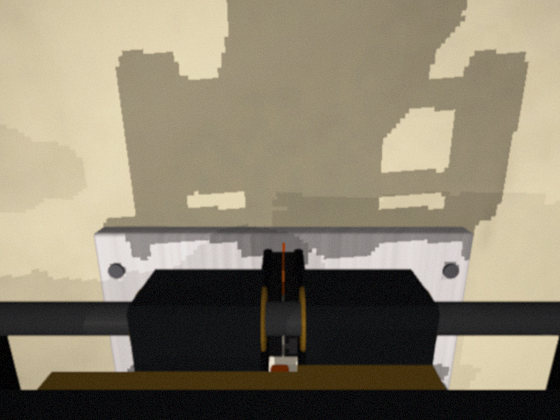

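The wrist view shows the deck's centre line exactly at the finger gap (283), and the tray is straight between the guides. I'll continue pushing straight.

play_rows([
  [-0.2,0,0,0,0,0,0],
  [-0.4,0,0,0,0,0,0],
  [-0.6,0,0,0,0,0,0],
  [-0.8,0,0,0,0,0,0],
  [-1.0,0,0,0,0,0,0],
  [-1.2,0,0,0,0,0,0],
  [-1.4,0,0,0,0,0,0],
])

```text
time_s: 22.45
tcp_pos: [0.4964, 0.191, -0.01]
ee_rot: [[-1.0, 0.016, -0.004], [0.016, 1.0, -0.002], [0.004, -0.002, -1.0]]
wrist_force: [-6.7, 0.9, 4.9]
gripper_width: 0.004
```

play_rows([
  [-0.2,0,0,0,0,0,0],
  [-0.4,0,0,0,0,0,0],
  [-0.6,0,0,0,0,0,0],
  [-0.8,0,0,0,0,0,0],
  [-1.0,0,0,0,0,0,0],
  [-1.2,0,0,0,0,0,0],
  [-1.4,0,0,0,0,0,0],
])

```text
time_s: 23.15
tcp_pos: [0.5305, 0.191, -0.01]
ee_rot: [[-1.0, 0.016, -0.005], [0.016, 1.0, -0.002], [0.005, -0.002, -1.0]]
wrist_force: [-7.3, 3.9, 6.7]
gripper_width: 0.009
```

```bash
python3 - <<'E'
from h import *
import cv2
from station import r
goto([.5625,.191,-.0095],-1.0)
d=r.capture("side")["pixels"][:,:,::-1]
cv2.imwrite("pics/s12z.png",cv2.resize(d[220:330,160:310],None,fx=5,fy=5,interpolation=cv2.INTER_CUBIC))
p,K2,R2,t2=wristpose(); cv2.imwrite("pics/w12.png",p[:,:,::-1])
E
```

```text
t 23.15 tcp [ 0.5305  0.191  -0.01  ] F [-7.34  3.88  6.71] gw 0.009 delta [-1.28   0.022 -0.028] [-0.019 -0.059  0.011]
```

View pics/s12z.png

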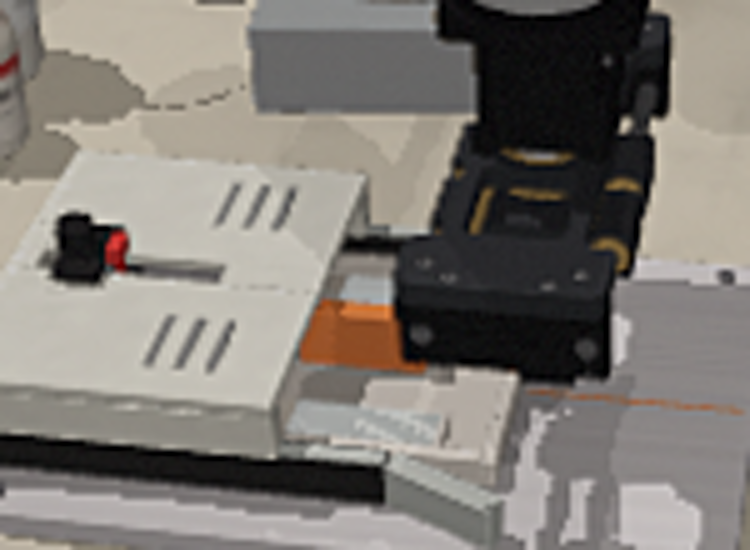

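View pics/w12.png

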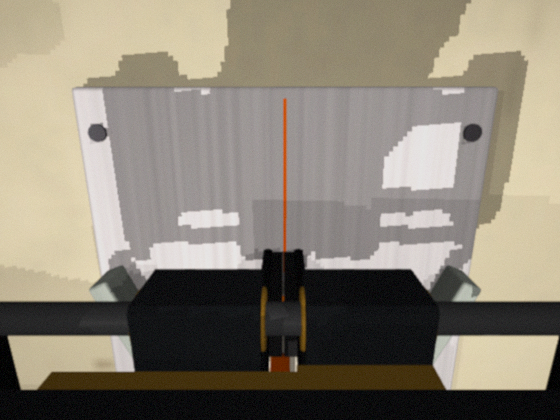

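Far end is under the hood, centred (line at 285 against gap at 283). Next I'll push in smaller steps and watch the force.

play_rows([
  [-0.12,0.03,0,0,0,0,0],
  [-0.24,0.03,0,0,0,0,0],
  [-0.36,0.03,0,0,0,0,0],
  [-0.48,0.03,0,0,0,0,0],
])

```text
time_s: 23.65
tcp_pos: [0.5445, 0.1915, -0.01]
ee_rot: [[-1.0, 0.016, -0.001], [0.016, 1.0, -0.001], [0.001, -0.001, -1.0]]
wrist_force: [-4.4, 0.8, 1.9]
gripper_width: 0.008
```

play_rows([
  [-0.1,0,0,0,0,0,0],
  [-0.2,0,0,0,0,0,0],
  [-0.3,0,0,0,0,0,0],
])

```text
time_s: 23.95
tcp_pos: [0.5526, 0.1918, -0.01]
ee_rot: [[-1.0, 0.016, -0.0], [0.016, 1.0, -0.0], [0.0, -0.0, -1.0]]
wrist_force: [-2.7, 0.7, 1.5]
gripper_width: -0.0
```

```bash
python3 - <<'E'
from h import *
import cv2
from station import r
goto([.5625,.191,-.0095],-1.0)
d=r.capture("side")["pixels"][:,:,::-1]
cv2.imwrite("pics/s13z.png",cv2.resize(d[240:320,160:270],None,fx=7,fy=7,interpolation=cv2.INTER_CUBIC))
E
```

```text
t 23.95 tcp [ 0.5526  0.1918 -0.01  ] F [-2.69  0.74  1.5 ] gw -0.0 delta [-0.397 -0.026 -0.019] [-0.    -0.001  0.017]
```

View pics/s13z.png

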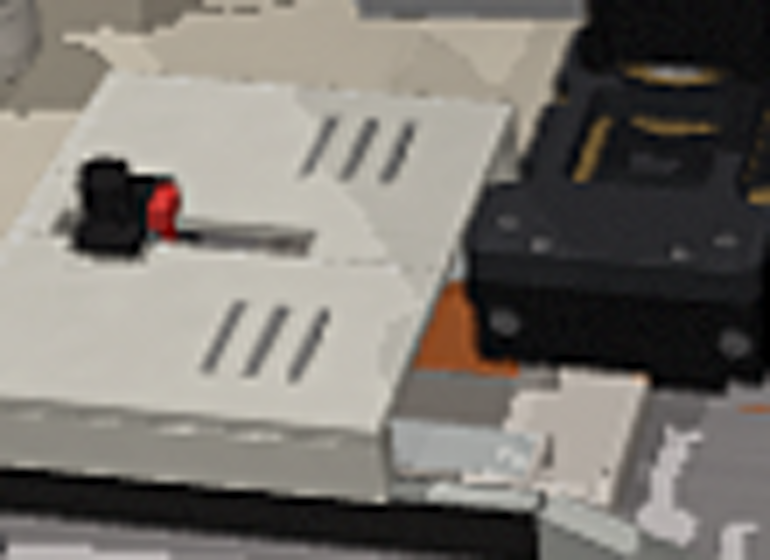

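Tell-tale is still out, with a smooth slide at 2.7 N. Continuing in 2 mm steps.

play_rows([
  [-0.08,0,0,0,0,0,0],
  [-0.16,0,0,0,0,0,0],
  [-0.24,0,0,0,0,0,0],
])

```text
time_s: 24.3
tcp_pos: [0.5586, 0.1918, -0.0099]
ee_rot: [[-1.0, 0.016, 0.0], [0.016, 1.0, 0.0], [-0.0, 0.0, -1.0]]
wrist_force: [-1.7, -0.0, -0.5]
gripper_width: 0.006
```

play_rows([
  [-0.06,0,0,0,0,0,0],
  [-0.12,0,0,0,0,0,0],
])

```text
time_s: 24.5
tcp_pos: [0.5612, 0.1916, -0.0099]
ee_rot: [[-1.0, 0.016, -0.001], [0.016, 1.0, -0.0], [0.001, -0.0, -1.0]]
wrist_force: [-3.5, 0.4, -0.3]
gripper_width: 0.002
```

play_rows([
  [-0.06,0,0,0,0,0,0],
  [-0.12,0,0,0,0,0,0],
])

```text
time_s: 24.7
tcp_pos: [0.5643, 0.1916, -0.0099]
ee_rot: [[-1.0, 0.016, -0.0], [0.016, 1.0, -0.0], [0.0, -0.0, -1.0]]
wrist_force: [-3.7, 0.4, -0.4]
gripper_width: 0.004
```

```bash
python3 - <<'E'
from h import *
import cv2
from station import r
goto([.5625,.191,-.0095],-1.0)
d=r.capture("side")["pixels"][:,:,::-1]
cv2.imwrite("pics/s14z.png",cv2.resize(d[240:320,160:270],None,fx=7,fy=7,interpolation=cv2.INTER_CUBIC))
E
```

```text
t 24.7 tcp [ 0.5643  0.1916 -0.0099] F [-3.75  0.36 -0.43] gw 0.004 delta [ 0.072 -0.026 -0.016] [-0.001 -0.003  0.02 ]
```

View pics/s14z.png

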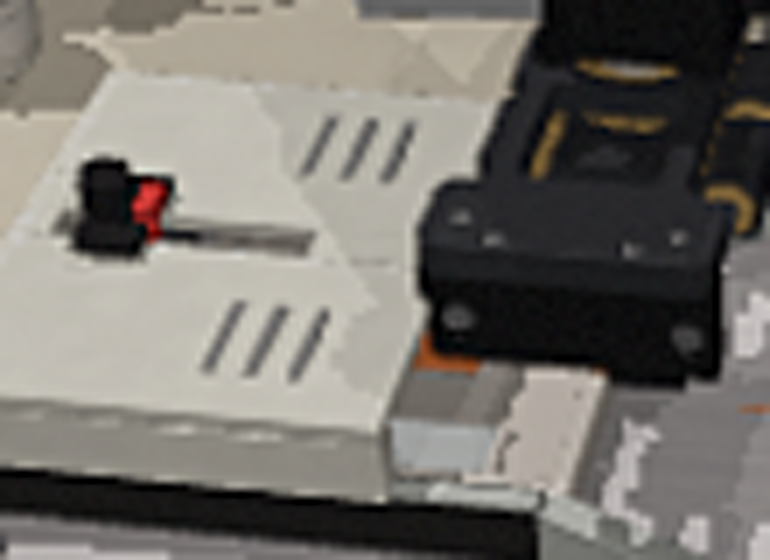

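The red pointer has moved from (163,210) to about (150,208), so it is partly in. I'll use 1 mm steps until the force rises.

play_rows([
  [-0.04,0,0,0,0,0,0],
  [-0.08,0,0,0,0,0,0],
])

```text
time_s: 24.95
tcp_pos: [0.5663, 0.1916, -0.0099]
ee_rot: [[-1.0, 0.016, -0.0], [0.016, 1.0, -0.0], [0.0, -0.0, -1.0]]
wrist_force: [-2.5, 0.1, -0.5]
gripper_width: 0.007
```

play_rows([
  [-0.03,0,0,0,0,0,0],
  [-0.03,0,0,0,0,0,0],
])

```text
time_s: 25.15
tcp_pos: [0.5673, 0.1916, -0.0099]
ee_rot: [[-1.0, 0.016, 0.0], [0.016, 1.0, 0.0], [-0.0, 0.0, -1.0]]
wrist_force: [-3.0, -1.1, -0.3]
gripper_width: 0.005
```

play_rows([
  [-0.03,0,0,0,0,0,0],
  [-0.03,0,0,0,0,0,0],
])

```text
time_s: 25.35
tcp_pos: [0.5676, 0.1916, -0.0099]
ee_rot: [[-1.0, 0.016, -0.001], [0.016, 1.0, -0.0], [0.001, -0.0, -1.0]]
wrist_force: [-3.4, 1.3, -1.1]
gripper_width: 0.0
```

play_rows([
  [-0.02,0,0,0,0,0,0],
  [-0.02,0,0,0,0,0,0],
])

```text
time_s: 25.55
tcp_pos: [0.5677, 0.1915, -0.0099]
ee_rot: [[-1.0, 0.016, -0.001], [0.016, 1.0, -0.0], [0.001, -0.0, -1.0]]
wrist_force: [-4.1, 0.5, 0.2]
gripper_width: 0.003
```

Motion is stalling at x=0.5677. I'll look at the tell-tale, then press to 6–10 N.

play_rows([
  [-0.03,0,0,0,0,0,0],
  [-0.03,0,0,0,0,0,0],
])

```text
time_s: 25.75
tcp_pos: [0.5677, 0.1913, -0.0099]
ee_rot: [[-1.0, 0.016, -0.003], [0.016, 1.0, -0.001], [0.003, -0.001, -1.0]]
wrist_force: [-7.2, 1.0, 2.8]
gripper_width: 0.004
```

```bash
python3 - <<'E'
from h import *
import cv2
from station import r
goto([.5625,.191,-.0095],-1.0)
d=r.capture("side")["pixels"][:,:,::-1]
cv2.imwrite("pics/s15z.png",cv2.resize(d[240:320,160:270],None,fx=7,fy=7,interpolation=cv2.INTER_CUBIC))
E
```

```text
t 25.75 tcp [ 0.5677  0.1913 -0.0099] F [-7.19  1.04  2.77] gw 0.004 delta [ 0.209 -0.016 -0.017] [-0.01  -0.029  0.016]
```

View pics/s15z.png

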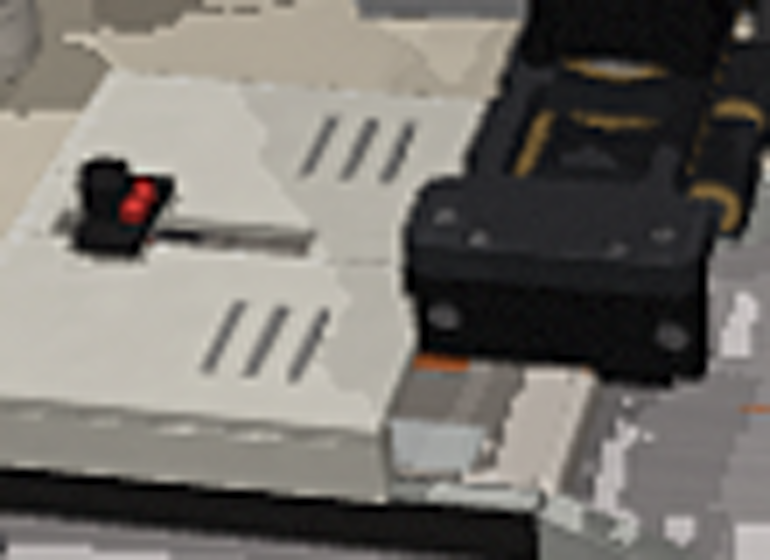

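The tell-tale is in (pointer now at (138,203), black stop block unmoved) and the position is stalled at 7 N. One more small nudge, then back off and rise.

play_rows([
  [-0.02,0,0,0,0,0,0],
  [-0.02,0,0,0,0,0,0],
])

```text
time_s: 26.0
tcp_pos: [0.5677, 0.1913, -0.01]
ee_rot: [[-1.0, 0.016, -0.003], [0.016, 1.0, -0.001], [0.003, -0.001, -1.0]]
wrist_force: [-7.2, 2.0, 2.3]
gripper_width: 0.006
```

play_rows([
  [0.15,0,0,0,0,0,0],
  [0.5,0,0,0,0,0,0],
  [1.0,0,0,0,0,0,0],
  [1.5,0,-0.5,0,0,0,0],
  [2.2,0,-1.5,0,0,0,0],
  [3.2,0,-3.0,0,0,0,0],
  [4.2,0,-4.5,0,0,0,0],
  [5.2,0,-6.0,0,0,0,0],
  [5.5,0,-6.5,0,0,0,0],
  [5.5,0,-6.5,0,0,0,0],
])

```text
time_s: 27.0
tcp_pos: [0.4331, 0.1951, 0.1555]
ee_rot: [[-1.0, 0.014, 0.006], [0.014, 1.0, 0.005], [-0.006, 0.005, -1.0]]
wrist_force: [-0.0, -0.2, -0.5]
gripper_width: 0.009
```

```bash
python3 - <<'E'
from h import *
import cv2
from station import r
goto([.5625,.191,-.0095],-1.0)
d=r.capture("side")["pixels"][:,:,::-1]
cv2.imwrite("pics/s16.png",d)
cv2.imwrite("pics/s16z.png",cv2.resize(d[240:320,160:270],None,fx=7,fy=7,interpolation=cv2.INTER_CUBIC))
d=r.capture("top")["pixels"][:,:,::-1]
cv2.imwrite("pics/t16z.png",cv2.resize(d[150:290,130:300],None,fx=4,fy=4,interpolation=cv2.INTER_CUBIC))
E
```

```text
t 27.0 tcp [0.4331 0.1951 0.1555] F [-0.05 -0.24 -0.52] gw 0.009 delta [-5.137 -0.125  6.633] [0.06  0.071 0.037]
```

View pics/s16z.png

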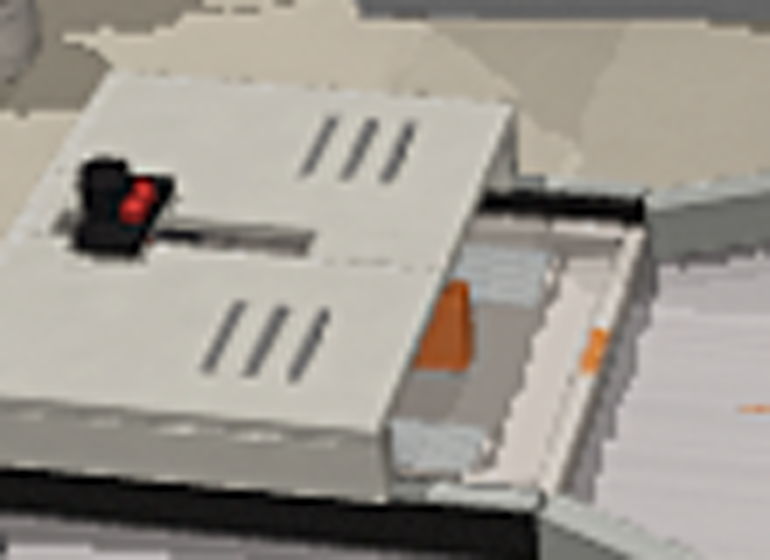

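View pics/t16z.png

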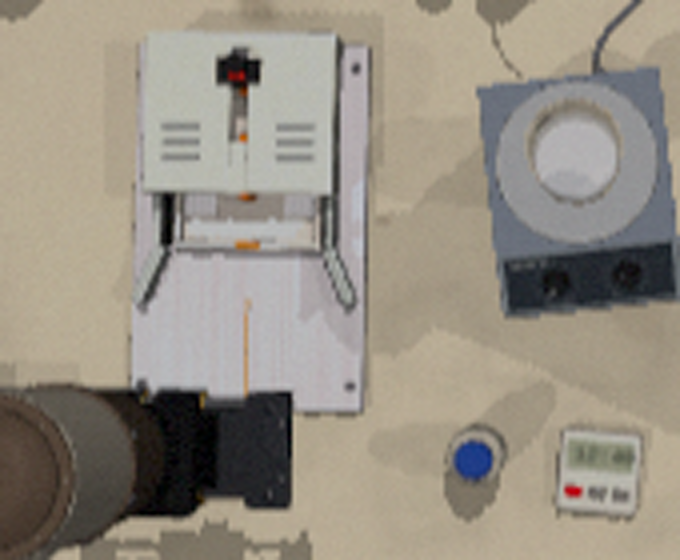

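View pics/s16.png

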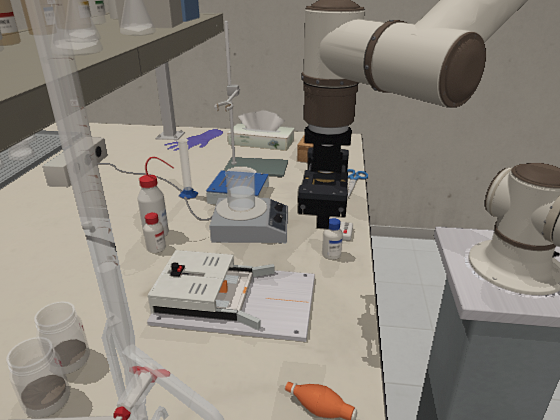

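The tray is straight between the guides and the red pointer stayed pushed in at (138,203). The bottle and timer are undisturbed and the gripper is well clear, so I'll settle briefly and hand in.

play_rows([
  [0,0,0,0,0,0,0],
  [0,0,0,0,0,0,0],
  [0,0,0,0,0,0,0],
])

```text
time_s: 27.4
tcp_pos: [0.4322, 0.1934, 0.1514]
ee_rot: [[-1.0, 0.016, -0.002], [0.016, 1.0, -0.002], [0.002, -0.002, -1.0]]
wrist_force: [0.3, -0.2, -0.2]
gripper_width: 0.007
```

```bash
python3 -c "
from station import r
s=r.sense();print(s['time_s'],s['wrist_force'].round(2));print(r.finish_job())"
```

```text
27.4 [ 0.31 -0.24 -0.21]
the job is handed in; nothing more can be done
None
```

The tray is home under the hood and the job is handed in at 27.4 s. I drew it out by its front rim, carried it level by the rib, set it down on the deck in line with the guides and let go. Then I pushed it in at the middle of its near end.

**Last checks**
- **Home:** motion stalled at TCP x = 0.5677 while the push rose to 7.2 N, far below the 24 N that shifts the stop. The tell-tale pointer moved in by about 8 mm, judged from the side view, and stayed in after I backed off.
- **Stop:** the black stop block did not move in the pictures.
- **Tray:** it lies straight between the guides, and the arm is clear with no contact force.
- **Left alone:** the blue-capped bottle and the timer look undisturbed. The amber bottle is not clear in the final pictures; nothing went near it after the lift.

**Did not go as expected**
- **First pull missed:** the real fingertips sit about 30 mm above the reported TCP, so the fingers passed over the rim without touching. I corrected for this in every later move.
- **Push force:** mid-slide it read up to 7 N, with about 5 N of vertical force. I first took that for fingertips rubbing the deck, backed off, raised slightly and recentred. The vertical force came back before fading near the end, so rubbing on the rim is more likely. The tray did not jam.

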